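# Stand a plaster press mould on edge in the drying rack

### The job

Put the plaster mould that lies rib-up on the white board away to dry: lift it by its rib, lay it leaning on the sloping wooden stand and let go, then take it again by its top edge and stand it upright on its long edge in the one empty slot of the dowel rack, bottomed in the slot, between all four dowels and about centred along it. The plaster is fragile, so hold it lightly and never drop or knock it, and leave the two slabs already in the rack, the ring cutter and the stamp as they are.

Things in the scene. Friction and masses are not known exactly. Their poses are not given: they have to be found in the camera images.
- mould: plaster plate 140 (x) x 110 (y) x 14 (z) mm, 0.28 kg, with a rib 80 (x) x 16 (y) mm across the middle of its upper face, 26 mm high (rib top 40 mm above the underside). Origin: centre of the plate's underside; x along the rib, z out of the ribbed face. Starts rib up. A grip of 8 to 20 N holds it; over 35 N on a finger, or a knock over 40 N on stand, rack or board, breaks it
- mould_mid (a point): centre of the mould's plate, at half its thickness, 7 mm above the origin along the mould's z
- board: fixed white work board 240 (x) x 200 (y) x 16 mm under the mould; origin at the centre of its underside, on the table
- stand: fixed leaning stand, base 130 x 130 x 12 mm, origin under its centre. Two rails (16 mm wide, centred at x = -45 and +45 mm, open between) slope at 45 degrees, rising towards the stand's -y; their face looks to its +y and up. The face is 80 mm long from the lip, so 30 mm of the 110 mm plate stands out beyond its upper end
- stand_lip (a point): middle of the inner corner where the rails' face meets the lip (120 mm long, 14 mm out from the face) that carries the plate's lower long edge; stand's axes, at (0, 45, 28) mm in its frame. The face runs up along (0, -0.707, 0.707), its normal is (0, 0.707, 0.707). The mould rests here ribbed side out, long edge along the stand's x
- rack: fixed drying rack, base board 160 (x) x 206 (y) x 16 mm, origin under its centre. Three slots run along its x, at y = -64, 0 and +64 mm, each between four dowels 10 mm thick at x = -45 and +45 mm with round tops 61 mm above the table (45 mm above the base board); clear width between dowels 20 mm
- paper: slip of paper 150 x 18 mm lying in the empty slot; origin at the middle of that slot's floor (on top of the rack's base board), x along the slot, y across it, z up
- slab_a: plain plaster slab 130 (x) x 14 (y) x 100 (z) mm standing loose in a slot; origin at the middle of its bottom edge
- slab_b: the same as slab_a, in another slot
- cutter: loose steel ring cutter, 90 mm across, 28 mm high, origin under its centre
- stamp: loose wooden stamp, block 36 x 36 x 30 mm with a knob to 60 mm high, origin under its centre
There are look-alikes about, which are no part of the job. Leave any purple or red look-alike of the slab_a alone.

How it is judged (in metres and radians):
On the way:
1. the mould leans on the stand's rails, ribbed side out, on the lip, let go (angle between the x axis of mould and the x axis of stand, either way round below 0.2 rad and angle between mould's own z axis and vertical between 0.65 and 0.92 rad and distance between mould and stand_lip below 0.072 m and z of mould in the frame of stand above 0.055 m and linear speed of mould below 0.03 m/s and contact force between the fingers and mould below 0.1 N), for 0.2 s.
At the end, for the whole second after the job is handed in: The mould stands at rest and released on a long edge in the empty slot: plate centre 49 to 60 mm above the slot's floor, within 20 mm of the slot's middle along it and 10 mm across it, upright within 0.22 rad and level along the slot within 0.15 rad; both slabs still stand (within 0.22 rad) (x of mould_mid in the frame of paper between -0.02 and 0.02 m and y of mould_mid in the frame of paper between -0.01 and 0.01 m and z of mould_mid in the frame of paper between 0.049 and 0.06 m and angle between the z axis of mould and the y axis of paper, either way round below 0.22 rad and angle between the x axis of mould and the x axis of paper, either way round below 0.15 rad and linear speed of mould below 0.04 m/s and angle between each of slab_a, slab_b's own z axis and vertical below 0.22 rad); the robot touches nothing.
It fails at once if the mould is squeezed with more than 35 N on a finger (contact force between the fingers and mould above 70 N).
It fails at once if the mould is knocked: more than 40 N against stand, rack or board (contact force between mould and stand above 40 N or contact force between mould and rack above 40 N or contact force between mould and board above 40 N).
It fails at once if a slab, the ring cutter or the stamp is moved more than 30 mm, or a slab is tipped (distance of any of slab_a, slab_b, cutter, stamp from where it was at the start of the episode above 0.03 m or angle between any of slab_a, slab_b's own z axis and vertical above 0.4 rad).
It fails at once if the mould is dropped: it falls free faster than 0.4 m/s (about 8 mm) (linear speed of mould above 0.4 m/s and contact force between the fingers and mould below 0.1 N).
It also fails if it takes over 64 s, if anything falls off the work surface, if the arm or the gripper's body presses on something with over 40 N, if the wrist force passes 120 N, or if a joint passes its speed limit or range.

### The arm

A 6-joint arm with a two-finger parallel gripper is mounted at the origin on the work surface. World frame = base frame: x ahead of the robot, y to its left, z up, the work surface at z = 0. Lengths are in mm, angles in rad, forces in N, time in s.
With the tool pointing down it reaches from about 300 to 775 mm from the base axis. Payload 14.6 kg.
Tool frame: the origin (TCP) lies between the finger pads; the fingertips stand manip.nose_length ahead of it and the grasp point (between the pads) lies 11 mm behind it (manip.nose_length is the distance from the TCP to the fingertips, in mm); z points along the fingers, y is the line along which they close (so a half turn about z gives the same grasp; the last joint's range is limited). The gripper opens to 94 mm and grips with 3 to 60 N. Pads are 16 mm wide; open, the fingers measure 119 mm over their backs; the gripper's body (75 mm by 177 mm) begins 78 mm behind the grasp point.
Start: joints at [1.186, 0.3, 1.521, -0, 1.321, -0.067], TCP at [171.86, 522.449, 173.846] pointing down, gripper open.
Joint ranges: [-3.03, 3.03], [-0.79, 2.21], [0.23, 2.52], [-1.04, 4.18], [0, 3.07], [-2.55, 2.55]. Speed limits (rad/s): [2.22, 2.22, 2.57, 3.14, 3.14, 3.14].

### API

Orientations are given as [roll, pitch, yaw] about the fixed x, y, z axes, in that order (R = Rz(yaw) Ry(pitch) Rx(roll)).
In Python, from cell import manip, cams, job gives the robot as it stands.
- The arm moves only by the tool jog_arm, never from a script. Its argument "commands" is a list of rows, each an object of numbers: "dx", "dy", "dz": the shift along the tool's x, y, z each as a share of 40 mm, from -1 to 1; "ax", "ay", "az": the turn, a rotation vector about the tool's x, y, z each as a share of 10 degrees, from -1 to 1; "gripper": the closure, from 0 (fully open) to 1 (shut). A call has 1 to 10 rows; each row shifts and turns the commanded pose from where the row before left it, along the tool's axes as they then stand; what a row does not reach is not made up. A row lasts 1/8 s, in which the tool goes at most 62.5 mm and 10.7 degrees, less where a joint would pass 70% of its speed; a pose out of reach is approached as far as the arm can. A call with a number of a shift or a turn outside -1 to 1 is refused whole. A call with a gripper value outside its range is refused whole. The fingers move at their own pace and stop on an object; "squeeze" is the grip in N (left out, the last holds). Time passes only in rows, so rows that do not move let the fingers close. It gives the time, the measured TCP pose, the force, the opening and the grip force at its end, in the units of the state.
- manip.read_state(): the state, without advancing time (a new reading comes with each control period).
- cams.camera(name): name is "scene" or "top"; returns a dict with "image" (400x640x3 uint8, red, green, blue), "fx", "fy", "cx", "cy" (pixels), "dist_coeffs" ([k1, k2, p1, p2, k3] as OpenCV has them; the pictures are not rectified), "world_to_cam" (4x4, takes a point from world to camera coordinates). Camera axes: x right, y down, z forward; pixel columns grow to the right and rows downward; lengths in mm; the calibration is good to about 2 mm. A picture is of the moment at which its call begins. There is no depth.
- job.sign_off(): hands the job in; it is judged then, once.
The state is a dict: "clock": time; "joints": joint angles; "qd": joint speeds; "effort": joint torques, N m; "eef_pos": TCP position; "eef_rot": TCP orientation; "wrist_force": force on the tool from outside, world axes, zero at the start; "moment": the same for the moment, N m; "finger_gap": finger opening in mm; "finger_force": force on a finger pad.
Only numpy, scipy, OpenCV 4.12 (cv2) and the standard library are available. Lean on these libraries where they do the work, as an engineer would, in place of code of your own. Each camera call takes 0.05 s, during which the arm holds its last target. There are 200 camera calls.

## Working session

There is one attempt and no reset: what is moved stays moved. The work goes in short steps, Python scripts to look and compute and a tool call to move; the robot and the scene stay as the last step left them, time stands still between calls to the robot, and variables do not carry over. Pictures are saved under pics/ and viewed, at most 10 in all, crops included, and the job is handed in when it is done.

Besides the shell and the picture viewer there is one more tool, called after "Emit:" as name(argument=value, ...), one argument or row to a line, values as JSON. jog_arm: Moves the arm, as the interface text tells. Shift numbers are shares of 40 mm and turn numbers shares of 10 degrees, none past 1 either way. Its arguments: {"type":"object","properties":{"commands":{"type":"array"},"squeeze":{"type":"number"}},"required":["commands"]}

```bash
ls; mkdir -p pics; python3 - <<'E'
from cell import manip,cams,job
import cv2
print(manip.nose_length, manip.read_state())
for n in("scene","top"):
    c=cams.camera(n); cv2.imwrite(f"pics/{n}0.png",c["image"][:,:,::-1])
    print(n,{k:v for k,v in c.items() if k!="image"})
E
```

```text
pics
8.0 {'clock': 0.0, 'joints': array([ 1.18643576e+00,  3.00451417e-01,  1.52156994e+00, -2.76846147e-06,
        1.32068828e+00, -6.65817462e-02]), 'qd': array([ 0.00104741, -0.00133778,  0.00044109,  0.001079  , -0.00110615,
       -0.00202589]), 'effort': array([ 1.86641641e-04, -5.31804943e+01, -3.52735984e+01,  7.08134053e-02,
        2.44095846e-02, -1.30118678e-04]), 'eef_pos': array([171.73648725, 522.19475597, 173.30185744]), 'eef_rot': array([-3.14047797e+00, -7.16399141e-05,  2.82381448e+00]), 'wrist_force': array([ 0.59693509,  0.26267283, -0.35501643]), 'moment': array([ 0.03760482, -0.02222207,  0.01813508]), 'finger_force': 0.0, 'finger_gap': 93.93158747447615}
scene {'fx': 363.2802451990073, 'fy': 363.2802451990073, 'cx': 317.7371495815375, 'cy': 202.15364412156194, 'dist_coeffs': array([-0.04593468,  0.        ,  0.        ,  0.        ,  0.        ]), 'world_to_cam': array([[-8.91858957e-01,  4.51835872e-01,  2.07833002e-02,
         4.73113570e+02],
       [ 2.93718209e-01,  6.13476334e-01, -7.33059616e-01,
        -6.76851512e+01],
       [-3.43972693e-01, -6.47681351e-01, -6.79846787e-01,
         1.12767268e+03],
       [ 0.00000000e+00,  0.00000000e+00,  0.00000000e+00,
         1.00000000e+00]])}
top {'fx': 475.60785237686923, 'fy': 475.60785237686923, 'cx': 329.29961961167663, 'cy': 195.95259722792613, 'dist_coeffs': array([0.0376113, 0.       , 0.       , 0.       , 0.       ]), 'world_to_cam': array([[ 1.05163484e-02, -9.99706956e-01,  2.18038449e-02,
        -9.48648405e+01],
       [-9.84875489e-01, -1.41266683e-02, -1.72686735e-01,
         4.74095971e+02],
       [ 1.72944146e-01, -1.96580386e-02, -9.84735438e-01,
         1.29885286e+03],
       [ 0.00000000e+00,  0.00000000e+00,  0.00000000e+00,
         1.00000000e+00]])}
```

View pics/scene0.png

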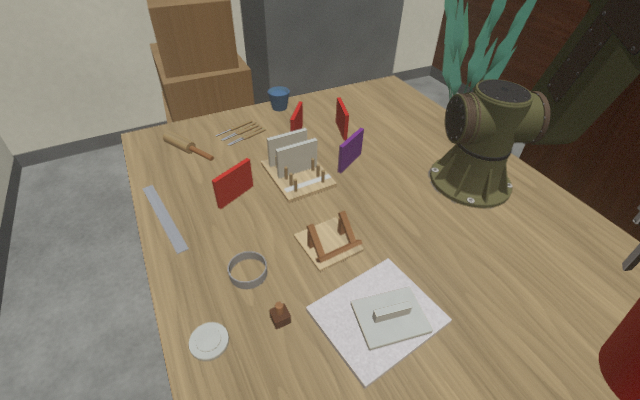

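View pics/top0.png

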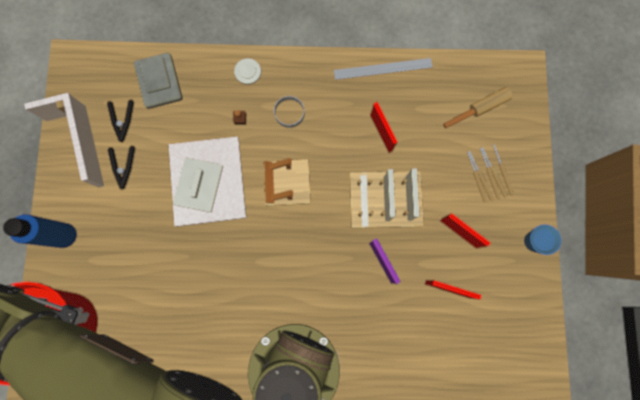

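The mould is the pale ribbed plate at top (198,185) and scene (391,317). Things it could be mistaken for are the grey box at top (158,80), the white dish at (247,70), the rack slabs at (390,193) and (413,193), and the red and purple slabs. I choose the ribbed plate on the white board. The stand is at top (287,182), the rack at (386,198), and the empty slot with the paper at (364,200).

```bash
python3 - <<'E'
import cv2,numpy as np
t=cv2.imread("pics/top0.png");s=cv2.imread("pics/scene0.png")
def crop(im,x,y,w,h,k):
    c=cv2.resize(im[y:y+h,x:x+w],None,fx=k,fy=k,interpolation=cv2.INTER_CUBIC)
    for i in range(0,w,10):
        cv2.line(c,(i*k,0),(i*k,6),(0,0,255),1)
        if i%20==0: cv2.putText(c,str(x+i),(i*k+2,16),0,.35,(0,0,255),1)
    for i in range(0,h,10):
        cv2.line(c,(0,i*k),(6,i*k),(0,0,255),1)
        if i%20==0: cv2.putText(c,str(y+i),(8,i*k+4),0,.35,(0,0,255),1)
    return c
cv2.imwrite("pics/a.png",crop(t,160,130,160,100,5))
cv2.imwrite("pics/b.png",np.hstack([crop(t,340,160,90,80,5)[:,:450],crop(s,255,122,70,80,5)]))
cv2.imwrite("pics/c.png",crop(s,290,205,160,118,5)) 
E
```

```text
(no output)
```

View pics/a.png

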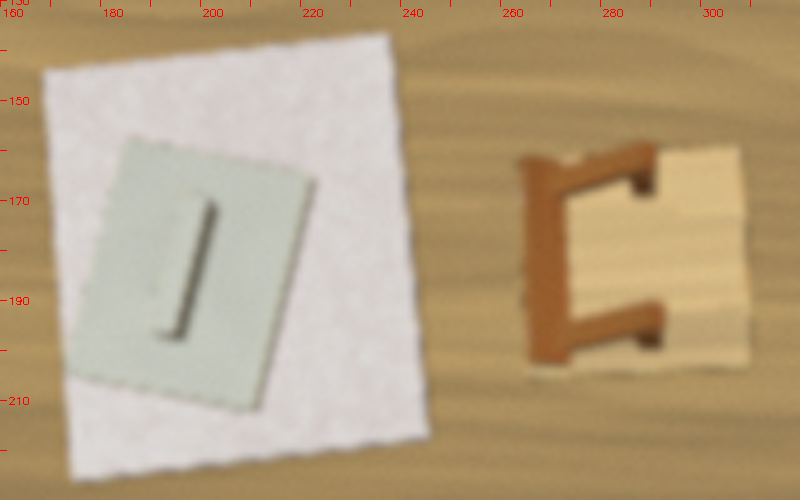

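View pics/b.png

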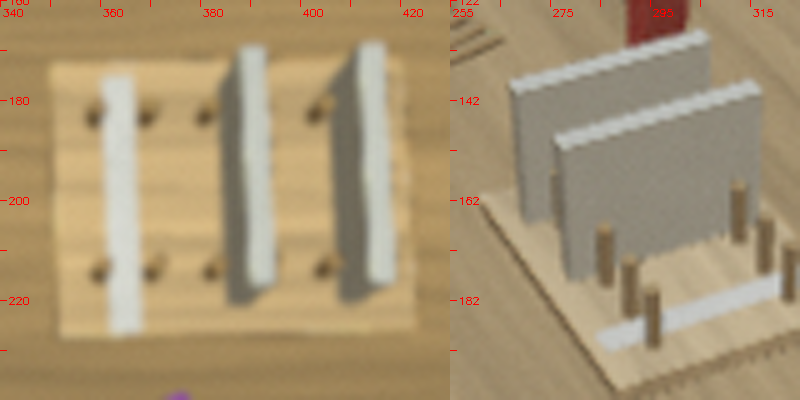

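View pics/c.png

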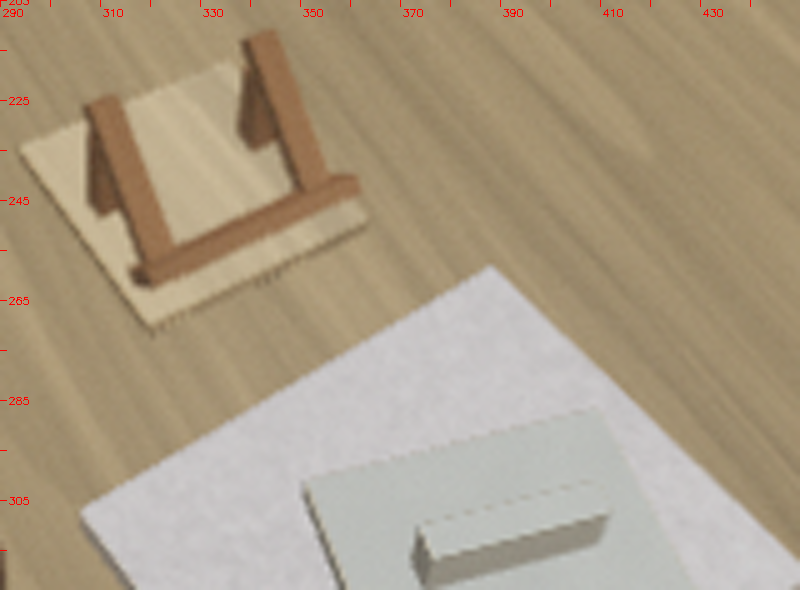

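The enlarged crops show the mould on its board, the stand with its lip towards world +y, and the empty slot with the paper on the +y side of the rack. I'll fit poses to the corners I read.

```bash
cat > h.py <<'E'
import cv2,numpy as np,json
from scipy.optimize import least_squares
from scipy.spatial.transform import Rotation as Rn
def load():
    from cell import cams
    return {n:{k:np.array(v) for k,v in cams.camera(n).items()} for n in("scene","top")}
def proj(c,P):
    T=c["world_to_cam"];K=np.array([[c["fx"],0,c["cx"]],[0,c["fy"],c["cy"]],[0,0,1]],float)
    return cv2.projectPoints(np.atleast_2d(P).astype(float),cv2.Rodrigues(T[:3,:3])[0],T[:3,3],K,c["dist_coeffs"])[0][:,0]
def W(p,P):
    x,y,a=p;P=np.array(P,float);c,s=np.cos(a),np.sin(a)
    return np.c_[x+c*P[:,0]-s*P[:,1],y+s*P[:,0]+c*P[:,1],P[:,2]]
def fit(C,obs,p0):
    f=lambda p:np.concatenate([(proj(C[n],W(p,[o[1] for o in obs if o[0]==n]))-np.array([o[2] for o in obs if o[0]==n])).ravel() for n in dict.fromkeys(o[0] for o in obs)])
    return least_squares(f,p0,loss="soft_l1"),f
E
cat > f.py <<'E'
from h import *
C=load()
A=lambda x,y:((x+.5)/5-.5+160,(y+.5)/5-.5+130)
B=lambda x,y:((x+.5)/5-.5+340,(y+.5)/5-.5+160)
S=lambda x,y:((x-450+.5)/5-.5+255,(y+.5)/5-.5+122)
D=lambda x,y:((x+.5)/5-.5+290,(y+.5)/5-.5+205)
t,s="top","scene"
def run(name,obs,p0):
    obs=sorted(obs,key=lambda o:o[0])
    r,f=fit(C,obs,p0); print(name,r.x.round(3))
    for o,e in zip(obs,f(r.x).reshape(-1,2)): print("  ",o[0],o[1],e.round(1))
    for n in(t,s):
        ob=[o for o in obs if o[0]==n]; print("   only",n,fit(C,ob,r.x)[0].x.round(3))
# mould x ~ world x-ish: top-image up = +x
run("mould",[(t,(70,55,30),A(128,135)),(t,(70,-55,30),A(315,178)),(t,(-70,-55,30),A(256,411)),(t,(-70,55,30),A(67,375)),
 (s,(-70,-55,30),D(597,408)),(s,(70,-55,30),D(305,483)),
 (s,(40,-8,56),D(417,525)),(s,(-40,-8,56),D(590,480)),(s,(-40,8,56),D(608,515)),(s,(40,8,56),D(435,558))],[450,250,-.2])
run("stand",[(t,(65,-65,12),A(740,147)),(t,(-65,-65,12),A(748,366)),(t,(-65,65,12),A(530,378)),
 (s,(65,-65,12),D(20,150)),(s,(65,65,12),D(150,325)),(s,(-65,65,12),D(367,222))],[480,60,0])
run("rack",[(t,(80,103,16),B(50,62)),(t,(-80,-103,16),B(415,331)),(t,(-80,103,16),B(60,336)),
 (t,(75,73,16),B(102,77)),(t,(75,55,16),B(133,77)),(t,(-75,55,16),B(143,333)),(t,(-75,73,16),B(109,332)),
 (s,(80,103,16),S(615,388)),(s,(80,-103,16),S(480,195)),(s,(75,73,16),S(608,350)),(s,(75,55,16),S(597,337)),
 (s,(45,79,61),S(652,290)),(s,(45,49,61),S(629,260)),(s,(45,15,61),S(605,228)),
 (s,(-45,79,61),S(790,247)),(s,(-45,49,61),S(765,218)),(s,(-45,15,61),S(739,186))],[450,-150,0])
E
python3 f.py
```

```text
mould [ 5.06283e+02  2.84746e+02 -1.88000e-01]
   scene (-70, -55, 30) [ 0.1 -0.6]
   scene (70, -55, 30) [-0.8 -0.7]
   scene (40, -8, 56) [-0.3 -0. ]
   scene (-40, -8, 56) [ 1.  -0.4]
   scene (-40, 8, 56) [ 0.9 -0.8]
   scene (40, 8, 56) [-0.8  0.3]
   top (70, 55, 30) [-0.7  0.1]
   top (70, -55, 30) [-0.3 -0.9]
   top (-70, -55, 30) [-0.3  0.1]
   top (-70, 55, 30) [-1.  -0.5]
   only top [ 5.05497e+02  2.83194e+02 -1.90000e-01]
   only scene [ 5.06698e+02  2.85444e+02 -1.88000e-01]
stand [5.20168e+02 3.60800e+01 7.10000e-02]
   scene (65, -65, 12) [-0.5 -0.6]
   scene (65, 65, 12) [-0.4  0.2]
   scene (-65, 65, 12) [ 0.9 -0.6]
   top (65, -65, 12) [-0.3 -0.1]
   top (-65, -65, 12) [ 0.5 -0.1]
   top (-65, 65, 12) [-1.3  0.1]
   only top [5.20117e+02 3.50560e+01 7.00000e-02]
   only scene [5.20319e+02 3.69990e+01 7.00000e-02]
rack [ 473.254 -252.309   -6.251]
   scene (80, 103, 16) [0.6 0.1]
   scene (80, -103, 16) [-0.1 -0. ]
   scene (75, 73, 16) [-0.9  0.9]
   scene (75, 55, 16) [-1.4 -0.1]
   scene (45, 79, 61) [ 0.2 -1.1]
   scene (45, 49, 61) [ 0.2 -1. ]
   scene (45, 15, 61) [-0. -1.]
   scene (-45, 79, 61) [ 0.6 -1.5]
   scene (-45, 49, 61) [ 0.6 -1.2]
   scene (-45, 15, 61) [ 0.3 -0.9]
   top (80, 103, 16) [-0.3  0.5]
   top (-80, -103, 16) [0.4 0.2]
   top (-80, 103, 16) [-0.7  0.6]
   top (75, 73, 16) [-0.3 -1. ]
   top (75, 55, 16) [-0.4 -1.1]
   top (-75, 55, 16) [-0.5 -0.9]
   top (-75, 73, 16) [-0.  -0.6]
   only top [ 472.252 -253.099   -6.251]
   only scene [ 474.23  -249.621   -6.261]
```

```bash
cat >> h.py <<'E'
def delta(pos,R,quiet=0):
    from cell import manip
    st=manip.read_state();R0=Rn.from_euler("xyz",st["eef_rot"])
    d=R0.inv().apply(np.array(pos)-st["eef_pos"])
    d2=R.inv().apply(np.array(pos)-st["eef_pos"])
    r=(R0.inv()*R).as_rotvec(degrees=True)
    print("clock",round(st["clock"],2),"pos",st["eef_pos"].round(1),"rot",st["eef_rot"].round(3),"j",st["joints"].round(2),"F",st["wrist_force"].round(1),"gap",round(st["finger_gap"],1),round(st["finger_force"],1))
    print("rot/10",(r/10).round(3),"shift before turn /40",(d/40).round(3),"after turn",(d2/40).round(3))
E
python3 -c "
from h import *
delta((506.3,284.7,100),Rn.from_euler('xyz',[np.pi,0,2.954]))"
```

```text
clock 0.2 pos [171.8 522.3 173.5] rot [-3.141 -0.     2.824] j [ 1.19  0.3   1.52  0.    1.32 -0.07] F [-0.4  0.5 -0.3] gap 94.0 0.0
rot/10 [-0.004 -0.001 -0.746] shift before turn /40 [-9.8   -3.028  1.839] after turn [-9.323 -4.276  1.838]
```

Emit:
jog_arm(
  commands=[
    {"az": -0.746,"gripper": 0.35},
    {"dx": -0.72,"dy": -0.33},
    {"dx": -0.72,"dy": -0.33},
    {"dx": -0.72,"dy": -0.33},
    {"dx": -0.72,"dy": -0.33},
    {"dx": -0.72,"dy": -0.33},
    {"dx": -0.72,"dy": -0.33},
    {"dx": -0.72,"dy": -0.33},
    {"dx": -0.72,"dy": -0.33},
    {"dx": -0.72,"dy": -0.33},
  ],
  squeeze=12,
)

```text
schema error: expected keys dx, dy, dz, ax, ay, az, gripper
```

Emit:
jog_arm(
  commands=[
    {"dx": -0.72,"dy": -0.33},
    {"dx": -0.72,"dy": -0.33},
    {"dx": -0.72,"dy": -0.33},
    {"dx": -0.68,"dy": -0.35},
    {},
  ],
)

```text
schema error: expected keys dx, dy, dz, ax, ay, az, gripper
```

```bash
python3 - <<'E'
from h import *
delta((506.3,284.7,100),Rn.from_euler('xyz',[np.pi,0,2.954]))
C=load()
im=C["top"]["image"][125:225,150:270,::-1];im2=C["scene"]["image"][250:360,310:450,::-1]
cv2.imwrite("pics/d.png",np.hstack([cv2.resize(im,(400,333),interpolation=2),cv2.resize(im2,(400,333),interpolation=2)]))
E
```

```text
clock 0.2 pos [171.8 522.3 173.5] rot [-3.141 -0.     2.824] j [ 1.19  0.3   1.52  0.    1.32 -0.07] F [-0.4  0.5 -0.3] gap 94.0 0.0
rot/10 [-0.004 -0.001 -0.746] shift before turn /40 [-9.8   -3.028  1.839] after turn [-9.323 -4.276  1.838]
```

View pics/d.png

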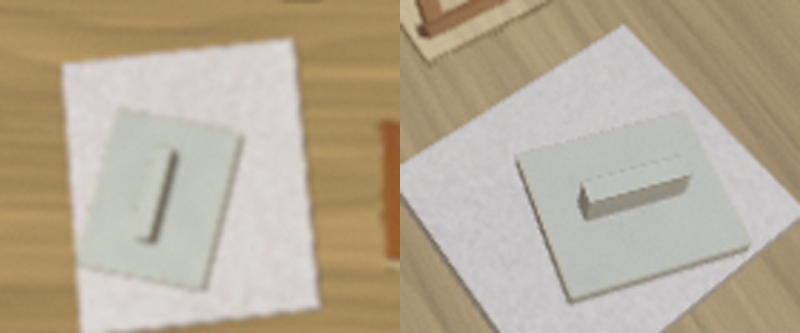

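The move was refused because every key is required in each row. The crop confirms the mould choice: a plate with a rib, at about (160,200) in the left crop and (630,200) in the right.

Emit:
jog_arm(
  commands=[
    {"dx": 0,"dy": 0,"dz": 0,"ax": 0,"ay": 0,"az": -0.746,"gripper": 0.35},
    {"dx": -0.72,"dy": -0.33,"dz": 0,"ax": 0,"ay": 0,"az": 0,"gripper": 0.35},
    {"dx": -0.72,"dy": -0.33,"dz": 0,"ax": 0,"ay": 0,"az": 0,"gripper": 0.35},
    {"dx": -0.72,"dy": -0.33,"dz": 0,"ax": 0,"ay": 0,"az": 0,"gripper": 0.35},
    {"dx": -0.72,"dy": -0.33,"dz": 0,"ax": 0,"ay": 0,"az": 0,"gripper": 0.35},
    {"dx": -0.72,"dy": -0.33,"dz": 0,"ax": 0,"ay": 0,"az": 0,"gripper": 0.35},
    {"dx": -0.72,"dy": -0.33,"dz": 0,"ax": 0,"ay": 0,"az": 0,"gripper": 0.35},
    {"dx": -0.72,"dy": -0.33,"dz": 0,"ax": 0,"ay": 0,"az": 0,"gripper": 0.35},
    {"dx": -0.72,"dy": -0.33,"dz": 0,"ax": 0,"ay": 0,"az": 0,"gripper": 0.35},
    {"dx": -0.72,"dy": -0.33,"dz": 0,"ax": 0,"ay": 0,"az": 0,"gripper": 0.35},
  ],
  squeeze=12,
)

```text
clock: 1.55
eef_pos: [405.1, 356.7, 173.8]
eef_rot: [-3.142, -0.0, 2.954]
wrist_force: [0.4, -0.0, -0.3]
finger_gap: 60.9
finger_force: 0.0
```

Emit:
jog_arm(
  commands=[
    {"dx": -0.72,"dy": -0.33,"dz": 0,"ax": 0,"ay": 0,"az": 0,"gripper": 0.35},
    {"dx": -0.72,"dy": -0.33,"dz": 0,"ax": 0,"ay": 0,"az": 0,"gripper": 0.35},
    {"dx": -0.72,"dy": -0.33,"dz": 0,"ax": 0,"ay": 0,"az": 0,"gripper": 0.35},
    {"dx": -0.68,"dy": -0.35,"dz": 0,"ax": 0,"ay": 0,"az": 0,"gripper": 0.35},
    {"dx": 0,"dy": 0,"dz": 0.9,"ax": 0,"ay": 0,"az": 0,"gripper": 0.35},
    {"dx": 0,"dy": 0,"dz": 0.9,"ax": 0,"ay": 0,"az": 0,"gripper": 0.35},
    {"dx": 0,"dy": 0,"dz": 0,"ax": 0,"ay": 0,"az": 0,"gripper": 0.35},
  ],
)

```text
clock: 2.42
eef_pos: [504.8, 282.9, 99.7]
eef_rot: [-3.139, -0.004, 2.954]
wrist_force: [1.0, -0.3, 0.0]
finger_gap: 60.9
finger_force: 0.0
```

```bash
python3 - <<'E'
from h import *
delta((506.3,284.7,41),Rn.from_euler('xyz',[np.pi,0,2.954]))
E
```

```text
clock 2.42 pos [504.8 282.9  99.7] rot [-3.139 -0.004  2.954] j [ 0.45  0.43  1.52  0.    1.2  -0.94] F [ 1.  -0.3  0. ] gap 60.9 0.0
rot/10 [-0.016 -0.022 -0.001] shift before turn /40 [-0.034  0.056  1.467] after turn [-0.029  0.052  1.468]
```

Emit:
jog_arm(
  commands=[
    {"dx": -0.03,"dy": 0.05,"dz": 0.6,"ax": 0,"ay": 0,"az": 0,"gripper": 0.35},
    {"dx": 0,"dy": 0,"dz": 0.5,"ax": 0,"ay": 0,"az": 0,"gripper": 0.35},
    {"dx": 0,"dy": 0,"dz": 0.36,"ax": 0,"ay": 0,"az": 0,"gripper": 0.35},
    {"dx": 0,"dy": 0,"dz": 0,"ax": 0,"ay": 0,"az": 0,"gripper": 0.7},
    {"dx": 0,"dy": 0,"dz": 0,"ax": 0,"ay": 0,"az": 0,"gripper": 0.75},
    {"dx": 0,"dy": 0,"dz": 0,"ax": 0,"ay": 0,"az": 0,"gripper": 0.8},
    {"dx": 0,"dy": 0,"dz": 0,"ax": 0,"ay": 0,"az": 0,"gripper": 0.85},
  ],
  squeeze=12,
)

```text
clock: 3.3
eef_pos: [507.7, 285.4, 43.9]
eef_rot: [3.141, 0.001, 2.954]
wrist_force: [-0.8, -0.7, 0.8]
finger_gap: 24.5
finger_force: 0.0
```

Emit:
jog_arm(
  commands=[
    {"dx": 0,"dy": 0,"dz": 0,"ax": 0,"ay": 0,"az": 0,"gripper": 1},
    {"dx": 0,"dy": 0,"dz": 0,"ax": 0,"ay": 0,"az": 0,"gripper": 1},
    {"dx": 0,"dy": 0,"dz": 0,"ax": 0,"ay": 0,"az": 0,"gripper": 1},
  ],
)

```text
clock: 3.68
eef_pos: [507.5, 285.3, 43.5]
eef_rot: [-3.142, 0.0, 2.954]
wrist_force: [0.4, 0.5, -0.3]
finger_gap: 0.6
finger_force: 0.0
```

```bash
python3 - <<'E'
from h import *
C=load()
im=C["top"]["image"][125:225,150:270,::-1];im2=C["scene"]["image"][210:360,310:450,::-1]
cv2.imwrite("pics/e.png",np.hstack([cv2.resize(im,(400,333),interpolation=2),cv2.resize(im2,(400,430),interpolation=2)[-333:]]))
for n in C: cv2.imwrite(f"pics/{n}1.png",C[n]["image"][:,:,::-1]); print(n,proj(C[n],[(506,285,30),(507,285,43),(507,285,54),(507,285,35)]).round(0).tolist())
E
```

```text
scene [[391.0, 315.0], [391.0, 312.0], [392.0, 309.0], [391.0, 314.0]]
top [[197.0, 184.0], [196.0, 183.0], [195.0, 182.0], [197.0, 183.0]]
```

View pics/e.png

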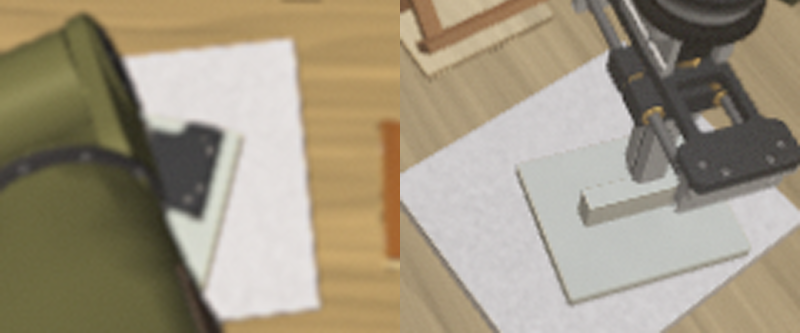

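```bash
python3 - <<'E'
from cell import manip
s=manip.read_state(); print(s)
E
```

```text
{'clock': 3.775, 'joints': array([ 4.49192877e-01,  5.05596246e-01,  1.55511492e+00, -1.05727178e-05,
        1.08091032e+00, -9.34006664e-01]), 'qd': array([-0.00181183,  0.00033837,  0.00083   ,  0.00182177, -0.00043398,
       -0.00146809]), 'effort': array([ 7.65683417e-04, -6.05636287e+01, -3.12562287e+01,  2.77047954e-02,
        7.04759918e-02, -3.78105653e-05]), 'eef_pos': array([507.5257834 , 285.28539225,  43.43106703]), 'eef_rot': array([-3.14156801e+00, -1.76327637e-05,  2.95400084e+00]), 'wrist_force': array([ 0.20590755,  0.50107656, -0.16887328]), 'moment': array([ 0.02986038, -0.02550691,  0.00996439]), 'finger_force': 0.0, 'finger_gap': 0.6214605212822244}
```

Emit:
jog_arm(
  commands=[
    {"dx": 0,"dy": 0,"dz": 0,"ax": 0,"ay": 0,"az": 0,"gripper": 1},
  ],
  squeeze=14,
)

```text
clock: 3.9
eef_pos: [507.5, 285.3, 43.4]
eef_rot: [-3.142, -0.0, 2.954]
wrist_force: [-0.3, -0.1, -0.6]
finger_gap: 0.7
finger_force: 0.0
```

```bash
python3 - <<'E'
import cv2
s=cv2.imread("pics/scene1.png")
cv2.imwrite("pics/g.png",cv2.resize(s[225:345,340:490],None,fx=5,fy=5,interpolation=cv2.INTER_CUBIC))
E
```

```text
(no output)
```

View pics/g.png

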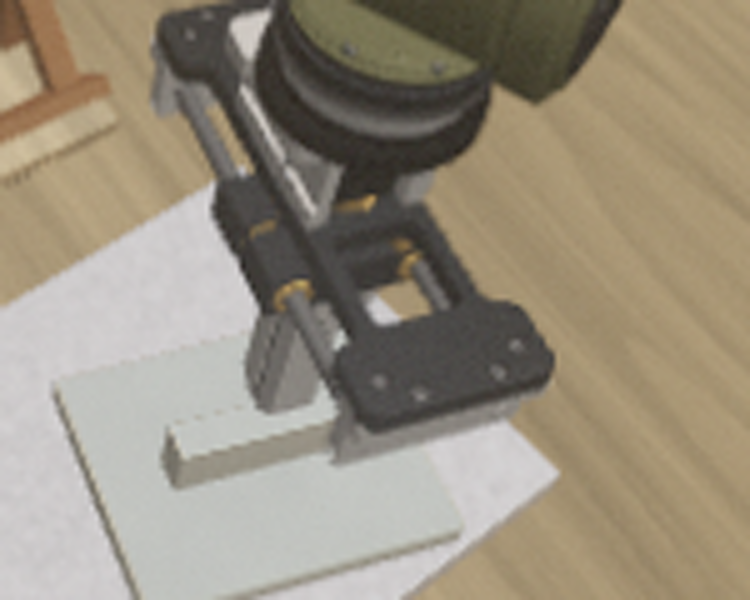

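```bash
python3 - <<'E'
from h import *
C=load()
c=C["scene"]
K=np.array([[c["fx"],0,c["cx"]],[0,c["fy"],c["cy"]],[0,0,1]],float);T=c["world_to_cam"]
def ray(u,z):
    n=cv2.undistortPoints(np.array([[u]],float),K,c["dist_coeffs"])[0,0]
    d=T[:3,:3].T@np.array([n[0],n[1],1]);o=-T[:3,:3].T@T[:3,3]
    return (o+d*(z-o[2])/d[2]).round(1)
for nm,u in dict(tipL=(262,410),tipR=(312,405),ribNearL=(165,437),fingertopL=(270,312)).items():
    px=((u[0]+.5)/5-.5+340,(u[1]+.5)/5-.5+225)
    print(nm,px,[ray(px,z).tolist() for z in (32,45,56,65)])
print(proj(C["scene"],[(506.3+sx*40*.982+.187*sy*8,284.7-sx*40*.187+sy*8*.982,56) for sx in(-1,1) for sy in(-1,1)]))
E
```

```text
tipL (392.0, 306.6) [[493.2, 271.0, 32.0], [499.6, 276.6, 45.0], [505.1, 281.3, 56.0], [509.6, 285.1, 65.0]]
tipR (402.0, 305.6) [[472.7, 278.6, 32.0], [479.6, 284.0, 45.0], [485.4, 288.5, 56.0], [490.2, 292.3, 65.0]]
ribNearL (372.6, 312.0) [[536.9, 263.4, 32.0], [542.5, 269.1, 45.0], [547.3, 273.9, 56.0], [551.2, 277.8, 65.0]]
fingertopL (393.6, 287.0) [[461.5, 232.3, 32.0], [468.6, 238.6, 45.0], [474.6, 243.9, 56.0], [479.5, 248.2, 65.0]]
[[408.58243272 300.19578033]
 [412.08048303 306.78950605]
 [372.71539945 309.54848711]
 [375.7700407  316.45397591]]
```

The close crop shows the fingers shut in the air above the rib, tips at about crop (280,410). Their image position fits tips near z≈85, not the reported 35. I'll open and creep down, watching the force.

Emit:
jog_arm(
  commands=[
    {"dx": 0,"dy": 0,"dz": 0,"ax": 0,"ay": 0,"az": 0,"gripper": 0.3},
    {"dx": 0,"dy": 0,"dz": 0,"ax": 0,"ay": 0,"az": 0,"gripper": 0.3},
    {"dx": 0,"dy": 0,"dz": 0,"ax": 0,"ay": 0,"az": 0,"gripper": 0.3},
    {"dx": 0,"dy": 0,"dz": 0.04,"ax": 0,"ay": 0,"az": 0,"gripper": 0.3},
    {"dx": 0,"dy": 0,"dz": 0.04,"ax": 0,"ay": 0,"az": 0,"gripper": 0.3},
    {"dx": 0,"dy": 0,"dz": 0.04,"ax": 0,"ay": 0,"az": 0,"gripper": 0.3},
  ],
)

```text
clock: 4.75
eef_pos: [507.5, 285.3, 38.5]
eef_rot: [-3.142, -0.0, 2.954]
wrist_force: [0.8, -0.1, 0.3]
finger_gap: 57.0
finger_force: 0.0
```

```bash
python3 - <<'E'
from h import *
C=load()
a=cv2.imread("pics/scene1.png")[:,:,::-1]; b=C["scene"]["image"]
cv2.imwrite("pics/scene2.png",b[:,:,::-1]);cv2.imwrite("pics/top2.png",C["top"]["image"][:,:,::-1])
b=b[:,:,::-1]; s=b[225:345,340:490]
t=C["top"]["image"][120:240,150:270,::-1]
cv2.imwrite("pics/i.png",np.hstack([cv2.resize(s,(500,400),interpolation=2),cv2.resize(t,(300,300),interpolation=2).__class__(shape=(400,300,3),dtype=np.uint8)*0]) if 0 else cv2.resize(s,None,fx=5,fy=5,interpolation=2))
from cell import manip; st=manip.read_state(); print(st["eef_pos"],st["wrist_force"],st["finger_gap"])
# model fingers: two boxes 16 wide x 12.5 thick, at gap; print projected tip corners for several tip z
R=Rn.from_euler('xyz',st["eef_rot"])
for zt in(30,50,70,85):
    P=st["eef_pos"]+R.apply([[-8,-32.9-12.5*0,0],[8,-32.9,0],[-8,32.9,0],[8,32.9,0],[-8,-45.4,0],[-8,45.4,0]]);P[:,2]=zt
    print(zt,((proj(C["scene"],P)-[340,225]+.5)*5-.5).round(0).tolist())
E
```

```text
[507.3984564  285.23073671  38.37750223] [-0.02274861  0.16793938  0.72130614] 64.2543862922126
30 [[204.0, 391.0], [238.0, 382.0], [268.0, 529.0], [304.0, 519.0], [192.0, 366.0], [281.0, 557.0]]
50 [[211.0, 365.0], [246.0, 356.0], [277.0, 504.0], [314.0, 494.0], [199.0, 340.0], [290.0, 533.0]]
70 [[217.0, 338.0], [253.0, 329.0], [285.0, 479.0], [323.0, 468.0], [205.0, 313.0], [299.0, 507.0]]
85 [[223.0, 317.0], [259.0, 308.0], [292.0, 459.0], [330.0, 448.0], [211.0, 292.0], [306.0, 488.0]]
```

View pics/i.png

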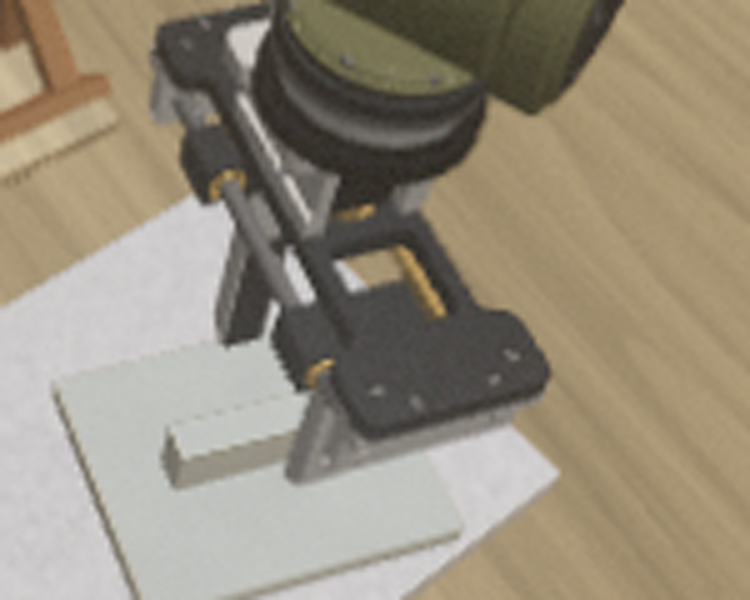

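The picture shows the open fingers straddling the rib but well above the plate: back tip at crop (228,345), against about (204,391) expected at plate height. The tips are roughly 35 mm or more higher than the reported TCP implies. I'll lower in guarded steps and do a trial close.

Emit:
jog_arm(
  commands=[
    {"dx": 0,"dy": 0,"dz": 0.05,"ax": 0,"ay": 0,"az": 0,"gripper": 0.4},
    {"dx": 0,"dy": 0,"dz": 0.03,"ax": 0,"ay": 0,"az": 0,"gripper": 0.4},
  ],
)

```text
clock: 5.1
eef_pos: [507.5, 285.3, 35.3]
eef_rot: [-3.142, -0.0, 2.954]
wrist_force: [0.3, -0.2, 0.3]
finger_gap: 56.8
finger_force: 0.0
```

Emit:
jog_arm(
  commands=[
    {"dx": 0,"dy": 0,"dz": 0.1,"ax": 0,"ay": 0,"az": 0,"gripper": 0.5},
    {"dx": 0,"dy": 0,"dz": 0.1,"ax": 0,"ay": 0,"az": 0,"gripper": 0.6},
  ],
)

```text
clock: 5.35
eef_pos: [507.5, 285.3, 27.1]
eef_rot: [-3.142, -0.0, 2.954]
wrist_force: [-0.2, 0.1, -0.3]
finger_gap: 40.3
finger_force: 0.0
```

Emit:
jog_arm(
  commands=[
    {"dx": 0,"dy": 0,"dz": 0.1,"ax": 0,"ay": 0,"az": 0,"gripper": 0.6},
    {"dx": 0,"dy": 0,"dz": 0,"ax": 0,"ay": 0,"az": 0,"gripper": 0.7},
    {"dx": 0,"dy": 0,"dz": 0,"ax": 0,"ay": 0,"az": 0,"gripper": 0.93},
    {"dx": 0,"dy": 0,"dz": 0,"ax": 0,"ay": 0,"az": 0,"gripper": 0.93},
  ],
  squeeze=6,
)

```text
clock: 5.85
eef_pos: [507.6, 285.2, 23.6]
eef_rot: [-3.142, 0.0, 2.954]
wrist_force: [-0.5, -0.8, 0.3]
finger_gap: 15.6
finger_force: 6.0
```

```bash
python3 - <<'E'
from h import *
from cell import manip
C=load(); st=manip.read_state();R=Rn.from_euler('xyz',st["eef_rot"]);im=C["scene"]["image"].astype(int)
cv2.imwrite("pics/scene3.png",C["scene"]["image"][:,:,::-1])
s0=cv2.imread("pics/scene0.png")[:,:,::-1].astype(int)
for zt in(30,40,50,60,70):
    P=np.array([st["eef_pos"]]*5)+R.apply([[-8,-7.8,0],[-8,7.8,0],[8,20.3,0],[-8,20.3,0],[0,20.3,0]]);P[:,2]=zt
    print(zt,proj(C["scene"],P).round(1).tolist())
d=np.abs(im-s0).sum(2)
print("gray now / changed mask")
for v in range(292,332): print(v,"".join("#" if d[v,u]>40 else "." for u in range(370,430)), im[v,388:404:2].mean(1).astype(int) if 0 else im[v,390:406:2].mean(1).astype(int))
E
```

```text
30 [[385.0, 313.0], [388.1, 319.5], [397.8, 322.9], [390.6, 324.9], [394.2, 323.9]]
40 [[385.8, 310.5], [388.9, 317.0], [398.6, 320.5], [391.4, 322.4], [395.0, 321.4]]
50 [[386.5, 307.9], [389.6, 314.5], [399.5, 317.9], [392.2, 319.9], [395.9, 318.9]]
60 [[387.3, 305.3], [390.4, 311.9], [400.4, 315.4], [393.1, 317.3], [396.7, 316.3]]
70 [[388.0, 302.6], [391.3, 309.2], [401.3, 312.7], [393.9, 314.7], [397.6, 313.7]]
gray now / changed mask
292 ..............###.#############################.....######## [ 61  63  62 102 136  96  80  55]
293 ..........###....############################........####### [ 75  57  64 127 118 100  86  55]
294 ......###........############################.......######## [100  60  76 103 112 107  72  60]
295 ..###............##########################......########### [104  59  79  88 107 111  70  85]
296 #................########################################### [105  61  71 105 102 118  98 120]
297 ................############################################ [ 79  59  65  93  93 120 126 130]
298 ................##########################################
[... 2603 characters left out ...]
93 183]
325 ............................................................ [192 189 192 191 191 192 193 194]
326 ............................................................ [192 191 193 190 192 193 192 195]
327 ............................................................ [191 191 191 193 193 192 194 194]
328 ............................................................ [190 192 192 192 191 193 193 192]
329 ............................................................ [193 193 192 194 193 194 192 192]
330 ............................................................ [192 192 192 193 192 192 193 193]
331 ...........................................................# [192 192 192 193 193 192 191 192]
```

The trial close did grip the rib (gap 15.6), but only barely, with the tips at z≈50–56. So the real tips sit about 30 mm behind the reported TCP. I'll open, go 17 mm lower and grip properly.

Emit:
jog_arm(
  commands=[
    {"dx": 0,"dy": 0,"dz": 0,"ax": 0,"ay": 0,"az": 0,"gripper": 0.7},
    {"dx": 0,"dy": 0,"dz": 0,"ax": 0,"ay": 0,"az": 0,"gripper": 0.7},
    {"dx": 0,"dy": 0,"dz": 0.15,"ax": 0,"ay": 0,"az": 0,"gripper": 0.7},
    {"dx": 0,"dy": 0,"dz": 0.15,"ax": 0,"ay": 0,"az": 0,"gripper": 0.7},
    {"dx": 0,"dy": 0,"dz": 0.05,"ax": 0,"ay": 0,"az": 0,"gripper": 0.7},
    {"dx": 0,"dy": 0,"dz": 0,"ax": 0,"ay": 0,"az": 0,"gripper": 0.7},
  ],
)

```text
clock: 6.7
eef_pos: [507.5, 285.3, 9.2]
eef_rot: [-3.141, -0.0, 2.954]
wrist_force: [-0.5, -0.2, 0.4]
finger_gap: 28.4
finger_force: 0.0
```

Emit:
jog_arm(
  commands=[
    {"dx": 0,"dy": 0,"dz": 0.03,"ax": 0,"ay": 0,"az": 0,"gripper": 0.7},
    {"dx": 0,"dy": 0,"dz": 0.03,"ax": 0,"ay": 0,"az": 0,"gripper": 0.7},
    {"dx": 0,"dy": 0,"dz": 0,"ax": 0,"ay": 0,"az": 0,"gripper": 0.7},
  ],
)

```text
clock: 7.08
eef_pos: [507.5, 285.3, 7.0]
eef_rot: [-3.142, -0.0, 2.954]
wrist_force: [0.3, 0.8, -0.2]
finger_gap: 28.3
finger_force: 0.0
```

Emit:
jog_arm(
  commands=[
    {"dx": 0,"dy": 0,"dz": 0.02,"ax": 0,"ay": 0,"az": 0,"gripper": 0.7},
  ],
)

```text
clock: 7.2
eef_pos: [507.6, 285.3, 6.3]
eef_rot: [3.141, 0.0, 2.954]
wrist_force: [0.7, 0.2, 0.0]
finger_gap: 27.9
finger_force: 0.0
```

Emit:
jog_arm(
  commands=[
    {"dx": 0,"dy": 0,"dz": 0,"ax": 0,"ay": 0,"az": 0,"gripper": 0.85},
    {"dx": 0,"dy": 0,"dz": 0,"ax": 0,"ay": 0,"az": 0,"gripper": 1},
    {"dx": 0,"dy": 0,"dz": 0,"ax": 0,"ay": 0,"az": 0,"gripper": 1},
    {"dx": 0,"dy": 0,"dz": 0,"ax": 0,"ay": 0,"az": 0,"gripper": 1},
  ],
  squeeze=14,
)

```text
clock: 7.7
eef_pos: [507.5, 285.3, 6.2]
eef_rot: [-3.142, -0.0, 2.954]
wrist_force: [0.7, -0.7, -0.3]
finger_gap: 15.9
finger_force: 14.0
```

Emit:
jog_arm(
  commands=[
    {"dx": 0,"dy": 0,"dz": -0.1,"ax": 0,"ay": 0,"az": 0,"gripper": 1},
    {"dx": 0,"dy": 0,"dz": -0.4,"ax": 0,"ay": 0,"az": 0,"gripper": 1},
    {"dx": 0,"dy": 0,"dz": -0.7,"ax": 0,"ay": 0,"az": 0,"gripper": 1},
    {"dx": 0,"dy": 0,"dz": -0.7,"ax": 0,"ay": 0,"az": 0,"gripper": 1},
    {"dx": 0,"dy": 0,"dz": -0.7,"ax": 0,"ay": 0,"az": 0,"gripper": 1},
    {"dx": 0,"dy": 0,"dz": -0.7,"ax": 0,"ay": 0,"az": 0,"gripper": 1},
    {"dx": 0,"dy": 0,"dz": -0.7,"ax": 0,"ay": 0,"az": 0.5,"gripper": 1},
    {"dx": 0,"dy": 0,"dz": 0,"ax": 0,"ay": 0,"az": 0,"gripper": 1},
  ],
)

```text
clock: 8.7
eef_pos: [508.3, 285.7, 168.9]
eef_rot: [3.139, 0.003, 2.867]
wrist_force: [-0.1, -0.3, -3.0]
finger_gap: 16.2
finger_force: 14.0
```

```bash
cat > tgt.py <<'E'
from h import *
Rs=Rn.from_euler('z',.071); Rm=Rs*Rn.from_euler('x',-45,degrees=True)
Rt=Rm*Rn.from_euler('z',np.pi)*Rn.from_euler('x',np.pi)
stand=np.array([520.2,36.1,0])
rest=stand+Rs.apply([0,6.1,66.9]); nrm=Rs.apply([0,.7071,.7071]); up=Rs.apply([0,-.7071,.7071])
off=np.array([1.3,0,-9.7])
def place(n,u,x=0): return rest+n*nrm+u*up+Rs.apply([x,0,0])-Rt.apply(off)
E
python3 -c "
from tgt import *
print(place(110,20),Rt.as_euler('xyz'));delta(place(110,20),Rt)"
```

```text
[517.03599013  98.91386406 151.96406422] [-2.35619449  0.         -3.07059265]
clock 8.7 pos [508.3 285.7 168.9] rot [3.139e+00 3.000e-03 2.867e+00] j [ 0.45  0.37  1.43 -0.    1.33 -0.85] F [-0.1 -0.3 -3. ] gap 16.2 14.0
rot/10 [ 4.468 -0.756 -1.885] shift before turn /40 [-1.474 -4.437  0.415] after turn [ 0.114 -3.005  3.604]
```

Emit:
jog_arm(
  commands=[
    {"dx": 0,"dy": 0,"dz": 0,"ax": 0,"ay": 0,"az": -0.99,"gripper": 1},
    {"dx": 0,"dy": 0,"dz": 0,"ax": 0,"ay": 0,"az": -0.99,"gripper": 1},
    {"dx": 0,"dy": 0,"dz": 0,"ax": 0.9,"ay": 0,"az": 0,"gripper": 1},
    {"dx": 0,"dy": 0,"dz": 0,"ax": 0.9,"ay": 0,"az": 0,"gripper": 1},
    {"dx": 0,"dy": 0,"dz": 0,"ax": 0.9,"ay": 0,"az": 0,"gripper": 1},
    {"dx": 0,"dy": 0,"dz": 0,"ax": 0.9,"ay": 0,"az": 0,"gripper": 1},
    {"dx": 0,"dy": 0,"dz": 0,"ax": 0.9,"ay": 0,"az": 0,"gripper": 1},
    {"dx": 0,"dy": 0,"dz": 0,"ax": 0,"ay": 0,"az": 0,"gripper": 1},
  ],
)

```text
clock: 9.7
eef_pos: [506.3, 286.1, 162.5]
eef_rot: [-2.353, -0.006, -3.067]
wrist_force: [-0.6, -0.2, -3.4]
finger_gap: 16.0
finger_force: 14.0
```

```bash
python3 -c "
from tgt import *
delta(place(110,20),Rt)
C=load()
for n in C: cv2.imwrite(f'pics/{n}4.png',C[n]['image'][:,:,::-1])"
```

```text
clock 9.7 pos [506.3 286.1 162.5] rot [-2.353 -0.006 -3.067] j [ 0.74  0.73  1.12 -0.61  1.8  -0.89] F [-0.6 -0.2 -3.4] gap 16.0 14.0
rot/10 [-0.02  -0.011  0.041] shift before turn /40 [ 0.081 -3.115  3.512] after turn [ 0.065 -3.127  3.501]
```

```bash
python3 - <<'E'
from tgt import *
from scipy.optimize import minimize
C=load();from cell import manip
st=manip.read_state();R=Rn.from_euler('xyz',st["eef_rot"]);Rm_=R*Rn.from_euler('x',-np.pi)*Rn.from_euler('z',-np.pi)
box=np.array([(x,y,z) for x in(-70,70) for y in(-55,55) for z in(0,14)],float)
s0=cv2.imread("pics/scene0.png");print("bgr mould",s0[330,365],s0[300,365],"board",s0[300,440],s0[360,370])
M={}
for n in C:
    im=cv2.GaussianBlur(C[n]["image"],(0,0),1).astype(int);r,g,b=im[...,0],im[...,1],im[...,2]
    m=((g-r>=2)&(g-b>=0)&(g-b<22)&(g>90)); M[n]=m
    x,y=proj(C[n],st["eef_pos"])[0].astype(int)
    w=np.zeros_like(m);w[max(0,y-70):y+70,max(0,x-80):x+80]=1;M[n]=m&w;print(n,(x,y),M[n].sum())
    for v in range(max(0,y-56),min(400,y+60),3): print(v,"".join("#" if M[n][v,u] else "." for u in range(max(0,x-75),x+75,2)))
    for k,o in(("A",0),("B",39)):
        P=st["eef_pos"]+R.apply([1.3,0,-9.7+o])+Rm_.apply(box)+[0,0,o]
        print(k,proj(C[n],P).round(0).astype(int).tolist())
E
```

```text
bgr mould [186 189 188] [186 190 188] board [105 132 148] [197 197 200]
scene (np.int64(401), np.int64(276)) 2403
220 ...........................................................................
223 ...........................................................................
226 ...........................................................................
229 ...........................................................................
232 ...........................................................................
235 ...........................................................................
238 ...........................................................................
241 ...........................................................................
244 ............................................###............................
247 ..........................................#####............................
250 .......................................#############.......................
253 ...................................##################......................
256 ......................
[... 4987 characters left out ...]
......................
215 ...........................................................................
218 ...........................................................................
221 ...........................................................................
224 ...........................................................................
227 ...........................................................................
230 ...........................................................................
A [[192, 197], [187, 196], [170, 203], [164, 203], [192, 141], [186, 140], [169, 151], [164, 150]]
B [[203, 195], [197, 195], [179, 202], [174, 202], [202, 139], [197, 138], [179, 149], [174, 148]]
```

The scene mask puts the plate corners at (372,266) and (393,319). That fits the offset being along the tool axis (A), so the tool-frame relation holds. Next I'll move in front of the stand.

Emit:
jog_arm(
  commands=[
    {"dx": 0.01,"dy": -0.4,"dz": 0.45,"ax": 0,"ay": 0,"az": 0.04,"gripper": 1},
    {"dx": 0.01,"dy": -0.7,"dz": 0.8,"ax": 0,"ay": 0,"az": 0,"gripper": 1},
    {"dx": 0.01,"dy": -0.7,"dz": 0.8,"ax": 0,"ay": 0,"az": 0,"gripper": 1},
    {"dx": 0.01,"dy": -0.7,"dz": 0.8,"ax": 0,"ay": 0,"az": 0,"gripper": 1},
    {"dx": 0.02,"dy": -0.6,"dz": 0.65,"ax": 0,"ay": 0,"az": 0,"gripper": 1},
    {"dx": 0,"dy": 0,"dz": 0,"ax": 0,"ay": 0,"az": 0,"gripper": 1},
  ],
)

```text
clock: 10.65
eef_pos: [517.5, 96.4, 156.0]
eef_rot: [-2.358, 0.007, -3.079]
wrist_force: [-0.6, 0.2, -3.6]
finger_gap: 15.8
finger_force: 14.0
```

```bash
cat > chk.py <<'E'
from tgt import *
from cell import manip
def check(names=("scene","top"),step=2):
    C=load();st=manip.read_state();R=Rn.from_euler('xyz',st["eef_rot"]);Rm_=R*Rn.from_euler('x',-np.pi)*Rn.from_euler('z',-np.pi)
    o=st["eef_pos"]+R.apply(off)
    print("origin in stand frame",Rs.inv().apply(o-stand).round(1),"n,u from rest",(nrm@(o-rest)).round(1),(up@(o-rest)).round(1),"tilt",np.degrees(np.arccos(Rm_.as_matrix()[2,2])).round(1))
    for n in names:
        cv2.imwrite(f"pics/{n}_{st['clock']:.1f}.png",C[n]["image"][:,:,::-1])
        im=cv2.GaussianBlur(C[n]["image"],(0,0),.7).astype(int);r,g,b=im[...,0],im[...,1],im[...,2]
        m=((g-r>=1)&(g-b>=-2)&(g-b<22)&(g>90))
        x,y=proj(C[n],o)[0].astype(int)
        for v in range(max(0,y-48),min(400,y+50),step): print(v,"".join("#" if m[v,u] else "." for u in range(max(0,x-55),x+55)))
        P=o+Rm_.apply([(a,c,14) for a in(-70,70) for c in(-55,55)]); print(n,"cols from",max(0,x-55),"pred top-face (x-,y-),(x-,y+),(x+,y-),(x+,y+)",proj(C[n],P).round(1).tolist())
E
python3 -c "
from chk import *
delta(place(40,12),Rt); check()"
```

```text
clock 10.65 pos [517.5  96.4 156. ] rot [-2.358  0.007 -3.079] j [ 0.49  0.49  1.51 -0.7   1.53 -0.97] F [-0.6  0.2 -3.6] gap 15.8 14.0
rot/10 [ 0.011 -0.009 -0.061] shift before turn /40 [0.008 0.313 1.777] after turn [0.007 0.317 1.777]
origin in stand frame [  0.7  69.3 162.7] n,u from rest 112.4 23.0 tilt 44.9
167 ..............................................................................................................
169 ..............................................................................................................
171 ..............................................................................................................
173 ..............................................................................................................
175 ..............................................................................................................
177 ..................................#...........................................................................
179 ........................####..............................................................
[... 10045 characters left out ...]
 ..............................................................................................................
213 ..............................................................................................................
215 ..............................................................................................................
217 ..............................................................................................................
219 ..............................................................................................................
top cols from 200 pred top-face (x-,y-),(x-,y+),(x+,y-),(x+,y+) [[265.2, 194.2], [238.4, 200.8], [263.3, 139.1], [237.2, 148.7]]
```

The observed corners (316,203) and (332,249) match the prediction to about 2 px. Approaching the rails.

Emit:
jog_arm(
  commands=[
    {"dx": 0.01,"dy": 0.07,"dz": 0.3,"ax": 0,"ay": 0,"az": -0.06,"gripper": 1},
    {"dx": 0,"dy": 0.08,"dz": 0.5,"ax": 0,"ay": 0,"az": 0,"gripper": 1},
    {"dx": 0,"dy": 0.08,"dz": 0.5,"ax": 0,"ay": 0,"az": 0,"gripper": 1},
    {"dx": 0,"dy": 0.08,"dz": 0.45,"ax": 0,"ay": 0,"az": 0,"gripper": 1},
    {"dx": 0,"dy": 0,"dz": 0,"ax": 0,"ay": 0,"az": 0,"gripper": 1},
  ],
)

```text
clock: 11.38
eef_pos: [519.5, 57.7, 95.5]
eef_rot: [-2.356, -0.005, -3.069]
wrist_force: [0.6, 1.3, -3.3]
finger_gap: 16.0
finger_force: 14.0
```

```bash
python3 -c "
from chk import *
delta(place(10,8),Rt); check(('scene',),3)"
```

```text
clock 11.38 pos [519.5  57.7  95.5] rot [-2.356 -0.005 -3.069] j [ 0.43  0.54  1.6  -0.74  1.4  -0.93] F [ 0.6  1.3 -3.3] gap 16.0 14.0
rot/10 [-0.004 -0.012  0.027] shift before turn /40 [-0.014  0.032  0.77 ] after turn [-0.012  0.032  0.771]
origin in stand frame [  0.3  29.2 103.8] n,u from rest 42.4 9.7 tilt 45.0
175 ..............................................................................................................
178 ......................................#.......................................................................
181 ..............................##..............................................................................
184 .....................####.....................................................................................
187 ..............................................................................................................
190 ..............................................................................................................
193 ......................................................................................
[... 2445 characters left out ...]
.............................................................................................................
262 ..............................................................................................................
265 ..............................................................................................................
268 ..............................................................................................................
271 ..............................................................................................................
scene cols from 281 pred top-face (x-,y-),(x-,y+),(x+,y-),(x+,y+) [[355.5, 190.2], [371.7, 234.0], [303.3, 211.1], [321.0, 257.7]]
```

Emit:
jog_arm(
  commands=[
    {"dx": -0.01,"dy": 0.02,"dz": 0.35,"ax": 0,"ay": 0,"az": 0.02,"gripper": 1},
    {"dx": 0,"dy": 0.01,"dz": 0.3,"ax": 0,"ay": 0,"az": 0,"gripper": 1},
    {"dx": 0,"dy": 0,"dz": 0.17,"ax": 0,"ay": 0,"az": 0,"gripper": 1},
    {"dx": 0,"dy": 0,"dz": 0,"ax": 0,"ay": 0,"az": 0,"gripper": 1},
  ],
)

```text
clock: 11.98
eef_pos: [521.8, 35.5, 72.3]
eef_rot: [-2.356, -0.001, -3.071]
wrist_force: [0.0, -0.0, -2.5]
finger_gap: 15.7
finger_force: 14.0
```

Emit:
jog_arm(
  commands=[
    {"dx": 0,"dy": 0,"dz": 0.03,"ax": 0,"ay": 0,"az": 0,"gripper": 1},
    {"dx": 0,"dy": 0,"dz": 0.03,"ax": 0,"ay": 0,"az": 0,"gripper": 1},
    {"dx": 0,"dy": 0,"dz": 0.03,"ax": 0,"ay": 0,"az": 0,"gripper": 1},
    {"dx": 0,"dy": 0,"dz": 0.03,"ax": 0,"ay": 0,"az": 0,"gripper": 1},
    {"dx": 0,"dy": 0,"dz": 0.03,"ax": 0,"ay": 0,"az": 0,"gripper": 1},
  ],
)

```text
clock: 12.6
eef_pos: [522.3, 31.7, 68.3]
eef_rot: [-2.356, 0.0, -3.071]
wrist_force: [-0.3, 0.4, -3.0]
finger_gap: 15.8
finger_force: 14.0
```

```bash
python3 -c "
from chk import *
delta(place(0,0),Rt); check((),3)"
```

```text
clock 12.6 pos [522.3  31.7  68.3] rot [-2.356  0.    -3.071] j [ 0.38  0.56  1.64 -0.77  1.33 -0.91] F [-0.3  0.4 -3. ] gap 15.8 14.0
rot/10 [ 0.    -0.001 -0.001] shift before turn /40 [0.012 0.214 0.08 ] after turn [0.012 0.214 0.08 ]
origin in stand frame [ 0.4  2.2 75.1] n,u from rest 3.1 8.6 tilt 45.0
```

Emit:
jog_arm(
  commands=[
    {"dx": 0,"dy": 0.03,"dz": 0.025,"ax": 0,"ay": 0,"az": 0,"gripper": 1},
    {"dx": 0,"dy": 0.03,"dz": 0.025,"ax": 0,"ay": 0,"az": 0,"gripper": 1},
  ],
)

```text
clock: 12.95
eef_pos: [522.3, 32.0, 65.1]
eef_rot: [-2.356, 0.0, -3.071]
wrist_force: [-0.0, 0.1, -3.5]
finger_gap: 15.7
finger_force: 14.0
```

Emit:
jog_arm(
  commands=[
    {"dx": 0,"dy": 0.02,"dz": 0.02,"ax": 0,"ay": 0,"az": 0,"gripper": 1},
    {"dx": 0,"dy": 0.02,"dz": 0.01,"ax": 0,"ay": 0,"az": 0,"gripper": 1},
  ],
)

```text
clock: 13.2
eef_pos: [522.2, 32.3, 63.2]
eef_rot: [-2.356, -0.0, -3.071]
wrist_force: [-0.1, 0.2, -3.0]
finger_gap: 15.8
finger_force: 14.0
```

Emit:
jog_arm(
  commands=[
    {"dx": 0,"dy": 0,"dz": 0.02,"ax": 0,"ay": 0,"az": 0,"gripper": 1},
    {"dx": 0,"dy": 0,"dz": 0.015,"ax": 0,"ay": 0,"az": 0,"gripper": 1},
  ],
)

```text
clock: 13.45
eef_pos: [522.4, 31.3, 62.3]
eef_rot: [-2.356, 0.0, -3.071]
wrist_force: [0.2, 1.3, -2.6]
finger_gap: 15.8
finger_force: 14.0
```

Emit:
jog_arm(
  commands=[
    {"dx": 0,"dy": 0,"dz": 0.015,"ax": 0,"ay": 0,"az": 0,"gripper": 1},
    {"dx": 0,"dy": 0,"dz": 0.0,"ax": 0,"ay": 0,"az": 0,"gripper": 1},
  ],
)

```text
clock: 13.7
eef_pos: [522.4, 31.0, 62.0]
eef_rot: [-2.356, 0.0, -3.071]
wrist_force: [-2.2, 1.7, -1.2]
finger_gap: 15.9
finger_force: 14.0
```

Emit:
jog_arm(
  commands=[
    {"dx": 0,"dy": 0.03,"dz": -0.005,"ax": 0,"ay": 0,"az": 0,"gripper": 1},
    {"dx": 0,"dy": 0.03,"dz": 0,"ax": 0,"ay": 0,"az": 0,"gripper": 1},
    {"dx": 0,"dy": 0.02,"dz": 0,"ax": 0,"ay": 0,"az": 0,"gripper": 1},
  ],
)

```text
clock: 14.08
eef_pos: [522.2, 33.0, 60.0]
eef_rot: [-2.355, -0.0, -3.071]
wrist_force: [-0.4, -3.7, 4.5]
finger_gap: 15.9
finger_force: 14.0
```

Emit:
jog_arm(
  commands=[
    {"dx": 0,"dy": 0.02,"dz": 0,"ax": 0,"ay": 0,"az": 0,"gripper": 1},
    {"dx": 0,"dy": 0.02,"dz": 0,"ax": 0,"ay": 0,"az": 0,"gripper": 1},
  ],
)

```text
clock: 14.32
eef_pos: [522.2, 33.2, 60.2]
eef_rot: [-2.353, 0.0, -3.072]
wrist_force: [-4.2, -9.8, 15.9]
finger_gap: 16.0
finger_force: 14.0
```

Emit:
jog_arm(
  commands=[
    {"dx": 0,"dy": -0.02,"dz": 0,"ax": 0,"ay": 0,"az": 0,"gripper": 1},
    {"dx": 0,"dy": 0,"dz": 0,"ax": 0,"ay": 0,"az": 0,"gripper": 1},
  ],
)

```text
clock: 14.58
eef_pos: [522.2, 33.0, 60.0]
eef_rot: [-2.354, 0.0, -3.072]
wrist_force: [-1.8, -6.1, 6.1]
finger_gap: 15.9
finger_force: 14.0
```

Emit:
jog_arm(
  commands=[
    {"dx": 0,"dy": 0,"dz": 0,"ax": 0,"ay": 0,"az": 0,"gripper": 0.8},
    {"dx": 0,"dy": 0,"dz": 0,"ax": 0,"ay": 0,"az": 0,"gripper": 0.75},
    {"dx": 0,"dy": 0,"dz": 0,"ax": 0,"ay": 0,"az": 0,"gripper": 0.7},
    {"dx": 0,"dy": 0,"dz": 0,"ax": 0,"ay": 0,"az": 0,"gripper": 0.65},
  ],
  squeeze=6,
)

```text
clock: 15.08
eef_pos: [522.2, 33.9, 59.1]
eef_rot: [-2.356, -0.0, -3.071]
wrist_force: [-0.4, 0.7, -0.4]
finger_gap: 32.1
finger_force: 0.0
```

```bash
python3 -c "
from chk import *
delta(place(0,0),Rt); check(('scene',),3)"
```

```text
clock 15.07 pos [522.2  33.9  59.1] rot [-2.356 -0.    -3.071] j [ 0.39  0.58  1.64 -0.77  1.32 -0.9 ] F [-0.4  0.7 -0.4] gap 32.1 0.0
rot/10 [ 0.    -0.001 -0.   ] shift before turn /40 [ 0.012  0.011 -0.044] after turn [ 0.012  0.011 -0.044]
origin in stand frame [ 0.5  4.5 66. ] n,u from rest -1.8 0.5 tilt 45.0
179 ...........................................###................................................................
182 ..................................####........................................................................
185 .........................####.................................................................................
188 ...............####...........................................................................................
191 ..............................................................................................................
194 ..............................................................................................................
197 ..........................................................................................
[... 2441 characters left out ...]
.............................................................................................................
266 ..............................................................................................................
269 ..............................................................................................................
272 ..............................................................................................................
275 ..............................................................................................................
scene cols from 274 pred top-face (x-,y-),(x-,y+),(x+,y-),(x+,y+) [[348.3, 196.1], [363.7, 238.0], [298.1, 216.2], [314.8, 260.6]]
```

Released and seated: the wrist force is zero and the corners sit where predicted. I'll retreat along the normal, turn upright and go over the top.

Emit:
jog_arm(
  commands=[
    {"dx": 0,"dy": 0,"dz": -0.15,"ax": 0,"ay": 0,"az": 0,"gripper": 0.6},
    {"dx": 0,"dy": 0,"dz": -0.5,"ax": 0,"ay": 0,"az": 0,"gripper": 0.6},
    {"dx": 0,"dy": 0,"dz": -0.95,"ax": 0,"ay": 0,"az": 0,"gripper": 0.6},
    {"dx": 0,"dy": 0,"dz": -0.95,"ax": 0,"ay": 0,"az": 0,"gripper": 0.6},
    {"dx": 0,"dy": 0,"dz": -0.95,"ax": 0,"ay": 0,"az": 0,"gripper": 0.6},
    {"dx": 0,"dy": 0,"dz": -0.95,"ax": 0,"ay": 0,"az": 0,"gripper": 0.6},
    {"dx": 0,"dy": 0,"dz": 0,"ax": -0.9,"ay": 0,"az": 0,"gripper": 0.6},
    {"dx": 0,"dy": 0,"dz": 0,"ax": -0.9,"ay": 0,"az": 0,"gripper": 0.6},
    {"dx": 0,"dy": 0,"dz": 0,"ax": -0.9,"ay": 0,"az": 0,"gripper": 0.6},
    {"dx": 0,"dy": 0,"dz": 0,"ax": -0.9,"ay": 0,"az": 0,"gripper": 0.6},
  ],
)

```text
clock: 16.42
eef_pos: [513.4, 159.9, 186.1]
eef_rot: [-2.99, 0.002, -3.07]
wrist_force: [0.4, -0.5, 0.1]
finger_gap: 38.0
finger_force: 0.0
```

Emit:
jog_arm(
  commands=[
    {"dx": 0,"dy": 0,"dz": 0,"ax": -0.9,"ay": 0,"az": 0,"gripper": 0.6},
    {"dx": 0,"dy": 0,"dz": -0.8,"ax": 0,"ay": 0,"az": 0,"gripper": 0.6},
    {"dx": 0,"dy": -0.8,"dz": -0.8,"ax": 0,"ay": 0,"az": 0,"gripper": 0.6},
    {"dx": 0,"dy": -0.9,"dz": 0,"ax": 0,"ay": 0,"az": 0,"gripper": 0.6},
    {"dx": 0,"dy": -0.9,"dz": 0,"ax": 0,"ay": 0,"az": 0,"gripper": 0.6},
    {"dx": 0,"dy": -0.9,"dz": 0,"ax": 0,"ay": 0,"az": 0,"gripper": 0.6},
    {"dx": 0,"dy": -0.9,"dz": 0,"ax": 0,"ay": 0,"az": 0,"gripper": 0.6},
    {"dx": 0,"dy": -0.9,"dz": 0,"ax": 0,"ay": 0,"az": 0,"gripper": 0.6},
  ],
)

```text
clock: 17.42
eef_pos: [528.2, -53.0, 249.5]
eef_rot: [3.142, 0.0, -3.07]
wrist_force: [0.8, -1.0, -0.4]
finger_gap: 37.8
finger_force: 0.0
```

```bash
cat > g2.py <<'E'
from tgt import *
org=rest-1.8*nrm+1.8*up+Rs.apply([.5,0,0])
Rg=Rt*Rn.from_euler('x',-90,degrees=True)
gtcp=org-7*up+7*nrm
E
python3 -c "
from g2 import *
print(org,gtcp); delta(gtcp+120*up,Rg); C=load()
for n in C: cv2.imwrite(f'pics/{n}_lean.png',C[n]['image'][:,:,::-1])
n='top';im=cv2.GaussianBlur(C[n]['image'],(0,0),.5).astype(int);r,g,b=im[...,0],im[...,1],im[...,2]
m=((g-r>=0)&(g-b>=-2)&(g-b<24)&(g>90))
for v in range(140,215,2): print(v,''.join('#' if m[v,u] else '.' for u in range(245,315)))
P=org+Rm.apply([(a,c,14) for a in(-70,70) for c in(-55,55)]);print(proj(C[n],P).round(1).tolist())
n='scene';im=cv2.GaussianBlur(C[n]['image'],(0,0),.5).astype(int);r,g,b=im[...,0],im[...,1],im[...,2]
m=((g-r>=1)&(g-b>=-2)&(g-b<22)&(g>90))
for v in range(185,270,2): print(v,''.join('#' if m[v,u] else '.' for u in range(290,375)))
print(proj(C[n],P).round(1).tolist())
"
```

```text
[520.44658701  39.68095498  66.9       ] [519.74431998  49.55541402  66.9       ]
clock 17.43 pos [528.2 -53.  249.5] rot [ 3.142  0.    -3.07 ] j [-0.17  0.21  1.46  0.    1.47 -1.81] F [ 0.8 -1.  -0.4] gap 37.8 0.0
rot/10 [-4.5e+00  1.0e-03  2.0e-03] shift before turn /40 [0.03  0.45  2.443] after turn [ 0.029 -1.409  2.046]
140 ......................................................................
142 ......................................................................
144 ......................................................................
146 ......................................................................
148 ......................................................................
150 ......................................................................
152 ......................................................................
154 ......................................................................
156 ......................................................................
158 ......................................................................
160 .................
[... 5378 characters left out ...]
.....
257 .........................####........................................................
259 .....................................................................................
261 .....................................................................................
263 .....................................................................................
265 .....................................................................................
267 .....................................................................................
269 .....................................................................................
[[348.1, 195.6], [363.5, 237.5], [297.9, 215.7], [314.6, 260.1]]
```

The scene mask now shows the whole plate leaning on the stand, corners (300,217), (315,258), (362,236) and (349,198), within 2 px of the prediction. Turning for the top-edge grasp.

Emit:
jog_arm(
  commands=[
    {"dx": 0,"dy": 0,"dz": 0,"ax": -0.9,"ay": 0,"az": 0,"gripper": 0.6},
    {"dx": 0,"dy": 0,"dz": 0,"ax": -0.9,"ay": 0,"az": 0,"gripper": 0.6},
    {"dx": 0,"dy": 0,"dz": 0,"ax": -0.9,"ay": 0,"az": 0,"gripper": 0.6},
    {"dx": 0,"dy": 0,"dz": 0,"ax": -0.9,"ay": 0,"az": 0,"gripper": 0.6},
    {"dx": 0,"dy": 0,"dz": 0,"ax": -0.9,"ay": 0,"az": 0,"gripper": 0.6},
    {"dx": 0.01,"dy": -0.7,"dz": 0.5,"ax": 0,"ay": 0,"az": 0,"gripper": 0.6},
    {"dx": 0.01,"dy": -0.7,"dz": 0.8,"ax": 0,"ay": 0,"az": 0,"gripper": 0.6},
    {"dx": 0.01,"dy": 0,"dz": 0.7,"ax": 0,"ay": 0,"az": 0,"gripper": 0.6},
    {"dx": 0,"dy": 0,"dz": 0,"ax": 0,"ay": 0,"az": 0,"gripper": 0.6},
  ],
)

```text
clock: 18.65
eef_pos: [525.3, -33.7, 152.3]
eef_rot: [2.355, -0.002, -3.069]
wrist_force: [1.1, -0.2, 0.8]
finger_gap: 37.8
finger_force: 0.0
```

```bash
python3 -c "
from g2 import *
delta(gtcp+40*up,Rg); C=load(); cv2.imwrite('pics/scene_g.png',C['scene']['image'][:,:,::-1])
from cell import manip
s=manip.read_state();R=Rn.from_euler('xyz',s['eef_rot'])
# predicted finger tips (gap 38): inner corners
print(proj(C['scene'],s['eef_pos']+R.apply([[a,b,-29] for a in(-8,8) for b in(-19,19)])).round(1).tolist())
cv2.imwrite('pics/j.png',cv2.resize(C['scene']['image'][150:260,270:400,::-1],None,fx=5,fy=5,interpolation=2))
"
```

```text
clock 18.65 pos [525.3 -33.7 152.3] rot [ 2.355e+00 -2.000e-03 -3.069e+00] j [-0.49  0.51  1.5   0.64  1.62 -2.27] F [ 1.1 -0.2  0.8] gap 37.8 0.0
rot/10 [ 0.008 -0.017 -0.002] shift before turn /40 [-0.016 -0.039  1.984] after turn [-0.01  -0.036  1.984]
[[304.0, 173.1], [309.7, 170.3], [309.8, 171.1], [315.6, 168.2]]
```

View pics/j.png

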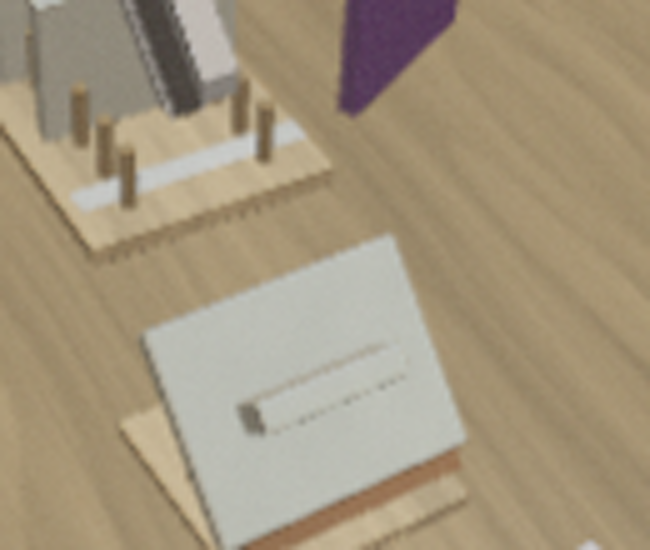

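The crop shows the mould leaning properly on the rails, with the gripper's fingertips at about (185,110) and (215,95). That agrees with tips 29 mm behind the TCP. Going in.

Emit:
jog_arm(
  commands=[
    {"dx": 0,"dy": -0.02,"dz": 0.6,"ax": 0,"ay": 0,"az": 0,"gripper": 0.6},
    {"dx": 0,"dy": -0.02,"dz": 0.7,"ax": 0,"ay": 0,"az": 0,"gripper": 0.6},
    {"dx": -0.01,"dy": 0,"dz": 0.65,"ax": 0,"ay": 0,"az": 0,"gripper": 0.6},
    {"dx": 0,"dy": 0,"dz": 0,"ax": 0,"ay": 0,"az": 0,"gripper": 0.6},
  ],
)

```text
clock: 19.25
eef_pos: [522.4, 19.0, 97.0]
eef_rot: [2.356, -0.0, -3.07]
wrist_force: [0.3, 0.2, 1.0]
finger_gap: 37.8
finger_force: 0.0
```

```bash
python3 -c "
from g2 import *
delta(gtcp,Rg)"
```

```text
clock 19.25 pos [522.4  19.   97. ] rot [ 2.356 -0.    -3.07 ] j [-0.41  0.53  1.61  0.68  1.47 -2.29] F [0.3 0.2 1. ] gap 37.8 0.0
rot/10 [ 0.001 -0.004  0.003] shift before turn /40 [0.012 0.009 1.074] after turn [0.012 0.01  1.074]
```

Emit:
jog_arm(
  commands=[
    {"dx": 0,"dy": 0.01,"dz": 0.3,"ax": 0,"ay": 0,"az": 0,"gripper": 0.6},
    {"dx": 0.01,"dy": 0,"dz": 0.3,"ax": 0,"ay": 0,"az": 0,"gripper": 0.6},
    {"dx": 0,"dy": 0,"dz": 0.25,"ax": 0,"ay": 0,"az": 0,"gripper": 0.65},
    {"dx": 0,"dy": 0,"dz": 0.2,"ax": 0,"ay": 0,"az": 0,"gripper": 0.65},
    {"dx": 0,"dy": 0,"dz": 0,"ax": 0,"ay": 0,"az": 0,"gripper": 0.7},
  ],
)

```text
clock: 19.88
eef_pos: [519.7, 49.0, 66.8]
eef_rot: [2.356, -0.001, -3.07]
wrist_force: [-0.5, -0.3, -0.4]
finger_gap: 28.7
finger_force: 0.0
```

Emit:
jog_arm(
  commands=[
    {"dx": 0,"dy": 0,"dz": 0,"ax": 0,"ay": 0,"az": 0,"gripper": 0.78},
    {"dx": 0,"dy": 0,"dz": 0,"ax": 0,"ay": 0,"az": 0,"gripper": 0.8},
    {"dx": 0,"dy": 0,"dz": 0,"ax": 0,"ay": 0,"az": 0,"gripper": 0.82},
    {"dx": 0,"dy": 0,"dz": 0,"ax": 0,"ay": 0,"az": 0,"gripper": 0.83},
  ],
  squeeze=8,
)

```text
clock: 20.38
eef_pos: [520.0, 48.5, 67.2]
eef_rot: [2.356, 0.0, -3.071]
wrist_force: [-0.0, -0.0, -0.5]
finger_gap: 15.8
finger_force: 0.0
```

Gap 15.8 with no contact yet, so it is well centred. Closing for the grip.

Emit:
jog_arm(
  commands=[
    {"dx": 0,"dy": 0,"dz": 0,"ax": 0,"ay": 0,"az": 0,"gripper": 0.86},
    {"dx": 0,"dy": 0,"dz": 0,"ax": 0,"ay": 0,"az": 0,"gripper": 1},
    {"dx": 0,"dy": 0,"dz": 0,"ax": 0,"ay": 0,"az": 0,"gripper": 1},
  ],
  squeeze=8,
)

```text
clock: 20.75
eef_pos: [519.9, 48.9, 67.7]
eef_rot: [2.355, 0.0, -3.071]
wrist_force: [-1.6, 2.3, 4.7]
finger_gap: 14.0
finger_force: 8.0
```

Emit:
jog_arm(
  commands=[
    {"dx": 0,"dy": 0,"dz": 0,"ax": 0,"ay": 0,"az": 0,"gripper": 1},
    {"dx": 0,"dy": 0,"dz": 0,"ax": 0,"ay": 0,"az": 0,"gripper": 1},
  ],
  squeeze=17,
)

```text
clock: 21.0
eef_pos: [519.9, 48.9, 67.7]
eef_rot: [2.355, 0.0, -3.071]
wrist_force: [-1.5, 2.5, 5.5]
finger_gap: 13.8
finger_force: 17.0
```

Emit:
jog_arm(
  commands=[
    {"dx": 0,"dy": 0.06,"dz": -0.04,"ax": 0,"ay": 0,"az": 0,"gripper": 1},
    {"dx": 0,"dy": 0.1,"dz": -0.1,"ax": 0,"ay": 0,"az": 0,"gripper": 1},
    {"dx": 0,"dy": 0.25,"dz": -0.25,"ax": 0,"ay": 0,"az": 0,"gripper": 1},
    {"dx": 0,"dy": 0.4,"dz": -0.4,"ax": 0,"ay": 0,"az": 0,"gripper": 1},
    {"dx": 0,"dy": 0.4,"dz": -0.5,"ax": 0,"ay": 0,"az": 0,"gripper": 1},
    {"dx": 0,"dy": 0.4,"dz": -0.5,"ax": 0,"ay": 0,"az": 0,"gripper": 1},
    {"dx": 0,"dy": 0.4,"dz": -0.5,"ax": 0,"ay": 0,"az": 0,"gripper": 1},
    {"dx": 0,"dy": 0.2,"dz": -0.2,"ax": 0,"ay": 0,"az": 0,"gripper": 1},
    {"dx": 0,"dy": 0,"dz": 0,"ax": 0,"ay": 0,"az": 0,"gripper": 1},
  ],
)

```text
clock: 22.12
eef_pos: [520.6, 40.7, 200.8]
eef_rot: [2.357, 0.001, -3.071]
wrist_force: [-0.7, -1.1, -3.1]
finger_gap: 13.6
finger_force: 17.0
```

Emit:
jog_arm(
  commands=[
    {"dx": 0,"dy": 0,"dz": 0,"ax": 0.5,"ay": 0,"az": 0,"gripper": 1},
    {"dx": 0,"dy": 0,"dz": 0,"ax": 0.8,"ay": 0,"az": 0,"gripper": 1},
    {"dx": 0,"dy": 0,"dz": 0,"ax": 0.8,"ay": 0,"az": 0,"gripper": 1},
    {"dx": 0,"dy": 0,"dz": 0,"ax": 0.8,"ay": 0,"az": 0,"gripper": 1},
    {"dx": 0,"dy": 0,"dz": 0,"ax": 0.8,"ay": 0,"az": 0,"gripper": 1},
    {"dx": 0,"dy": 0,"dz": 0,"ax": 0.8,"ay": 0,"az": 0,"gripper": 1},
    {"dx": 0,"dy": 0,"dz": 0,"ax": 0,"ay": 0,"az": 0,"gripper": 1},
  ],
)

```text
clock: 23.0
eef_pos: [519.9, 42.5, 199.4]
eef_rot: [3.141, -0.001, -3.067]
wrist_force: [0.1, 0.1, -2.8]
finger_gap: 13.9
finger_force: 17.0
```

```bash
cat > paper.py <<'E'
from h import *
C=load()
def back(n,px,z):
    c=C[n];K=np.array([[c["fx"],0,c["cx"]],[0,c["fy"],c["cy"]],[0,0,1]],float);T=c["world_to_cam"]
    q=cv2.undistortPoints(np.array(px,float).reshape(-1,1,2),K,c["dist_coeffs"])[:,0]
    d=np.c_[q,np.ones(len(q))]@T[:3,:3];o=-T[:3,:3].T@T[:3,3]
    return o+d*((z-o[2])/d[:,2])[:,None]
for n,(x0,x1,y0,y1) in {"top":(357,373,170,232),"scene":(280,330,172,196)}.items():
    im=cv2.imread(f"pics/{n}0.png").astype(float); b,g,r=im[...,0],im[...,1],im[...,2]
    m=np.zeros(b.shape);sat=r-b
    m[y0:y1,x0:x1]=np.clip((28-sat[y0:y1,x0:x1])/28,0,1)*(g[y0:y1,x0:x1]>150)
    v,u=np.nonzero(m>.3);w=m[v,u];P=back(n,np.c_[u,v],16)[:,:2]
    # remove dowel bias: fit axis
    c=np.average(P,axis=0,weights=w);e=np.linalg.eigh(np.cov((P-c).T,aweights=w))[1][:,1]
    a=np.arctan(e[1]/e[0]);s=(P-c)@e; t=(P-c)@np.array([-np.sin(a),np.cos(a)])
    print(n,len(u),"centroid",c.round(1),"yaw",a.round(4),"extent",np.percentile(s,[1,99]).round(1),"width",np.percentile(t,[2,98]).round(1))
    # y of line at x=471
    print("  y at x=471.2:",(c[1]+np.tan(a)*(471.2-c[0])).round(2))
E
python3 paper.py; python3 -c "
from g2 import *
delta((471.2,-189,200),Rn.from_euler('xyz',[np.pi,0,np.pi+.032]))"
```

```text
top 249 centroid [ 468.3 -189.1] yaw 0.032 extent [-71.7  71. ] width [-7.5  7.1]
  y at x=471.2: -189.01
scene 161 centroid [ 472.2 -190. ] yaw 0.0341 extent [-69.6  76.7] width [-8.3  8.2]
  y at x=471.2: -190.03
clock 23.1 pos [520.   41.  199.3] rot [ 3.139e+00 -2.000e-03 -3.070e+00] j [ 0.01  0.22  1.56  0.    1.36 -1.64] F [-0.2 -0.4 -3.3] gap 14.1 17.0
rot/10 [ 0.015 -0.011  0.226] shift before turn /40 [ 1.628 -5.648 -0.03 ] after turn [ 1.404 -5.708 -0.018]
```

The paper centreline is at y≈−189 (top) and −190 (scene), yaw 0.033. Moving over the slot.

Emit:
jog_arm(
  commands=[
    {"dx": 0,"dy": 0,"dz": 0,"ax": 0,"ay": 0,"az": 0.22,"gripper": 1},
    {"dx": 0.1,"dy": -0.4,"dz": 0,"ax": 0,"ay": 0,"az": 0,"gripper": 1},
    {"dx": 0.2,"dy": -0.8,"dz": 0,"ax": 0,"ay": 0,"az": 0,"gripper": 1},
    {"dx": 0.22,"dy": -0.9,"dz": 0,"ax": 0,"ay": 0,"az": 0,"gripper": 1},
    {"dx": 0.22,"dy": -0.9,"dz": 0,"ax": 0,"ay": 0,"az": 0,"gripper": 1},
    {"dx": 0.22,"dy": -0.9,"dz": 0,"ax": 0,"ay": 0,"az": 0,"gripper": 1},
    {"dx": 0.22,"dy": -0.9,"dz": 0,"ax": 0,"ay": 0,"az": 0,"gripper": 1},
    {"dx": 0.15,"dy": -0.6,"dz": 0,"ax": 0,"ay": 0,"az": 0,"gripper": 1},
    {"dx": 0.08,"dy": -0.32,"dz": 0,"ax": 0,"ay": 0,"az": 0,"gripper": 1},
    {"dx": 0,"dy": 0,"dz": 0,"ax": 0,"ay": 0,"az": 0,"gripper": 1},
  ],
)

```text
clock: 24.35
eef_pos: [471.0, -190.6, 199.9]
eef_rot: [3.141, -0.0, -3.111]
wrist_force: [0.4, -0.2, -3.0]
finger_gap: 14.0
finger_force: 17.0
```

```bash
cat > c3.py <<'E'
from h import *
from cell import manip
Rd=Rn.from_euler('xyz',[np.pi,0,np.pi+.0325])
delta((470.5,-189.7,130),Rd)
C=load();st=manip.read_state();R=Rn.from_euler('xyz',st["eef_rot"])
n='scene';im=cv2.GaussianBlur(C[n]['image'],(0,0),.5).astype(int);r,g,b=im[...,0],im[...,1],im[...,2]
m=((g-r>=0)&(g-b>=-3)&(g-b<22)&(g>90))
# ribbed face corners: tool x=±70, y=+7, z=+49 (bottom), -61 (top)
P=st["eef_pos"]+R.apply([(a,7,c) for c in(49,-61) for a in(-70,70)]);p=proj(C[n],P);print("bottom +x,-x ; top +x,-x",p.round(1).tolist())
u0,u1=int(p[:,0].min())-8,int(p[:,0].max())+8
print("cols from",u0)
for v in range(int(p[:,1].min())-6,int(p[:,1].max())+10,2): print(v,''.join('#' if m[v,u] else '.' for u in range(u0,u1)))
E
python3 c3.py
```

```text
clock 24.35 pos [ 471.  -190.6  199.9] rot [ 3.141 -0.    -3.111] j [-0.46  0.19  1.6   0.    1.36 -2.06] F [ 0.4 -0.2 -3. ] gap 14.0 17.0
rot/10 [ 0.004 -0.001 -0.009] shift before turn /40 [0.012 0.022 1.748] after turn [0.012 0.024 1.748]
bottom +x,-x ; top +x,-x [[284.4, 152.8], [330.3, 139.5], [282.5, 115.5], [332.2, 103.3]]
cols from 274
97 ..................................................................
99 ..................................................................
101 ..................................................................
103 ....................................................#####.........
105 ............................................##########............
107 .........................................#####....................
109 ............................####..................................
111 ....................#..########...................................
113 ............#########.............................................
115 .........#####....................................................
117 ..........................................
[... 886 characters left out ...]
.............................................................
145 ..................................................................
147 ..................................................................
149 ...######.........................................................
151 ..................................................................
153 ..................................................................
155 ..................................................................
157 ..................................................................
159 ..................................................................
161 ..................................................................
```

The mould's top edge runs from (283,115) to (331,103), within 1 px of the prediction. Descending to just above the dowels.

Emit:
jog_arm(
  commands=[
    {"dx": 0.01,"dy": 0.02,"dz": 0.5,"ax": 0,"ay": 0,"az": 0,"gripper": 1},
    {"dx": 0,"dy": 0,"dz": 0.7,"ax": 0,"ay": 0,"az": 0,"gripper": 1},
    {"dx": 0,"dy": 0,"dz": 0.55,"ax": 0,"ay": 0,"az": 0,"gripper": 1},
    {"dx": 0,"dy": 0,"dz": 0,"ax": 0,"ay": 0,"az": 0,"gripper": 1},
  ],
)

```text
clock: 24.95
eef_pos: [470.6, -188.0, 129.0]
eef_rot: [3.14, -0.002, -3.108]
wrist_force: [0.3, 0.5, -2.4]
finger_gap: 14.1
finger_force: 17.0
```

```bash
python3 - <<'E'
exec(open('c3.py').read())
# dowel vs plate: print raw gray rows around dowels
for p in[(45,15),(45,-15),(-45,15),(-45,-15)]:
    w=Rn.from_euler('z',.0325).apply([p[0],p[1],61])+[470.5,-189.7,0]; print(p,proj(C['scene'],w).round(1).tolist(),proj(C['top'],w).round(1).tolist())
E
```

```text
clock 24.95 pos [ 470.6 -188.   129. ] rot [ 3.140e+00 -2.000e-03 -3.108e+00] j [-0.45  0.25  1.7   0.    1.2  -2.06] F [ 0.3  0.5 -2.4] gap 14.1 17.0
rot/10 [ 0.008 -0.013  0.006] shift before turn /40 [ 0.004 -0.043 -0.025] after turn [ 0.004 -0.043 -0.025]
bottom +x,-x ; top +x,-x [[285.5, 173.6], [329.3, 159.8], [283.8, 139.7], [331.1, 126.8]]
cols from 275
120 ................................................................
122 ................................................................
124 ................................................................
126 ................................................................
128 .................................................#######........
130 .......................#.##..............#########..............
132 ...............#.######.......#.........###.....................
134 ........########..........#####.................................
136 .#####.##..........##########...................................
138 #..........###########..........................................
140 ..........####............................
[... 947 characters left out ...]
.........................................
170 ................................................................
172 ................................................................
174 ................................................................
176 ...................................................####.........
178 ..........................................####..................
180 .....................................#######....................
182 ...............................#######..........................
(45, 15) [[295.3, 178.2]] [[359.7, 181.2]]
(45, -15) [[290.7, 172.3]] [[370.4, 181.0]]
(-45, 15) [[323.1, 169.2]] [[360.8, 213.1]]
(-45, -15) [[318.2, 163.7]] [[371.6, 212.9]]
```

Emit:
jog_arm(
  commands=[
    {"dx": 0,"dy": -0.037,"dz": 0.15,"ax": 0,"ay": 0,"az": 0,"gripper": 1},
    {"dx": 0,"dy": 0,"dz": 0.2,"ax": 0,"ay": 0,"az": 0,"gripper": 1},
    {"dx": 0,"dy": 0,"dz": 0.0,"ax": 0,"ay": 0,"az": 0,"gripper": 1},
  ],
)

```text
clock: 25.42
eef_pos: [470.8, -190.4, 115.5]
eef_rot: [3.141, -0.001, -3.109]
wrist_force: [-0.0, 0.1, -3.5]
finger_gap: 14.2
finger_force: 17.0
```

Emit:
jog_arm(
  commands=[
    {"dx": 0,"dy": 0,"dz": 0.04,"ax": 0,"ay": 0,"az": 0,"gripper": 1},
    {"dx": 0,"dy": 0,"dz": 0.04,"ax": 0,"ay": 0,"az": 0,"gripper": 1},
    {"dx": 0,"dy": 0,"dz": 0.04,"ax": 0,"ay": 0,"az": 0,"gripper": 1},
    {"dx": 0,"dy": 0,"dz": 0,"ax": 0,"ay": 0,"az": 0,"gripper": 1},
  ],
)

```text
clock: 25.92
eef_pos: [471.1, -190.5, 111.2]
eef_rot: [3.142, -0.0, -3.109]
wrist_force: [1.0, -0.8, -3.2]
finger_gap: 14.0
finger_force: 17.0
```

Emit:
jog_arm(
  commands=[
    {"dx": 0,"dy": 0.02,"dz": 0.02,"ax": 0,"ay": 0,"az": 0,"gripper": 1},
    {"dx": 0,"dy": 0,"dz": 0.03,"ax": 0,"ay": 0,"az": 0,"gripper": 1},
    {"dx": 0,"dy": 0,"dz": 0.03,"ax": 0,"ay": 0,"az": 0,"gripper": 1},
  ],
)

```text
clock: 26.3
eef_pos: [471.1, -189.7, 108.0]
eef_rot: [-3.142, 0.0, -3.109]
wrist_force: [-0.9, 1.3, -3.1]
finger_gap: 13.7
finger_force: 17.0
```

Emit:
jog_arm(
  commands=[
    {"dx": 0,"dy": 0,"dz": 0.03,"ax": 0,"ay": 0,"az": 0,"gripper": 1},
    {"dx": 0,"dy": 0,"dz": 0.03,"ax": 0,"ay": 0,"az": 0,"gripper": 1},
    {"dx": 0,"dy": 0,"dz": 0.03,"ax": 0,"ay": 0,"az": 0,"gripper": 1},
  ],
)

```text
clock: 26.68
eef_pos: [471.1, -189.8, 104.4]
eef_rot: [-3.142, -0.0, -3.109]
wrist_force: [0.5, -0.9, -2.4]
finger_gap: 13.9
finger_force: 17.0
```

Emit:
jog_arm(
  commands=[
    {"dx": 0,"dy": 0,"dz": 0.04,"ax": 0,"ay": 0,"az": 0,"gripper": 1},
    {"dx": 0,"dy": 0,"dz": 0.04,"ax": 0,"ay": 0,"az": 0,"gripper": 1},
    {"dx": 0,"dy": 0,"dz": 0.04,"ax": 0,"ay": 0,"az": 0,"gripper": 1},
  ],
)

```text
clock: 27.05
eef_pos: [471.1, -189.8, 99.6]
eef_rot: [3.142, 0.0, -3.109]
wrist_force: [1.6, -0.1, -3.5]
finger_gap: 14.0
finger_force: 17.0
```

The plate is about 10 mm between the dowels with no force. Continuing down.

Emit:
jog_arm(
  commands=[
    {"dx": 0,"dy": 0,"dz": 0.08,"ax": 0,"ay": 0,"az": 0,"gripper": 1},
    {"dx": 0,"dy": 0,"dz": 0.08,"ax": 0,"ay": 0,"az": 0,"gripper": 1},
    {"dx": 0,"dy": 0,"dz": 0.08,"ax": 0,"ay": 0,"az": 0,"gripper": 1},
    {"dx": 0,"dy": 0,"dz": 0.08,"ax": 0,"ay": 0,"az": 0,"gripper": 1},
  ],
)

```text
clock: 27.55
eef_pos: [471.1, -189.7, 86.7]
eef_rot: [3.142, -0.0, -3.109]
wrist_force: [0.6, -0.3, -3.2]
finger_gap: 13.7
finger_force: 17.0
```

Emit:
jog_arm(
  commands=[
    {"dx": 0,"dy": 0,"dz": 0.08,"ax": 0,"ay": 0,"az": 0,"gripper": 1},
    {"dx": 0,"dy": 0,"dz": 0.08,"ax": 0,"ay": 0,"az": 0,"gripper": 1},
    {"dx": 0,"dy": 0,"dz": 0.08,"ax": 0,"ay": 0,"az": 0,"gripper": 1},
    {"dx": 0,"dy": 0,"dz": 0.08,"ax": 0,"ay": 0,"az": 0,"gripper": 1},
  ],
)

```text
clock: 28.05
eef_pos: [471.1, -189.7, 73.9]
eef_rot: [-3.142, -0.0, -3.109]
wrist_force: [-0.4, 0.0, -3.0]
finger_gap: 14.2
finger_force: 17.0
```

Emit:
jog_arm(
  commands=[
    {"dx": 0,"dy": 0,"dz": 0.03,"ax": 0,"ay": 0,"az": 0,"gripper": 1},
    {"dx": 0,"dy": 0,"dz": 0.02,"ax": 0,"ay": 0,"az": 0,"gripper": 1},
    {"dx": 0,"dy": 0,"dz": 0.02,"ax": 0,"ay": 0,"az": 0,"gripper": 1},
  ],
)

```text
clock: 28.42
eef_pos: [471.2, -189.8, 71.3]
eef_rot: [-3.141, 0.0, -3.109]
wrist_force: [0.4, -0.2, -3.1]
finger_gap: 13.9
finger_force: 17.0
```

Emit:
jog_arm(
  commands=[
    {"dx": 0,"dy": 0,"dz": 0.03,"ax": 0,"ay": 0,"az": 0,"gripper": 1},
    {"dx": 0,"dy": 0,"dz": 0.03,"ax": 0,"ay": 0,"az": 0,"gripper": 1},
    {"dx": 0,"dy": 0,"dz": 0.02,"ax": 0,"ay": 0,"az": 0,"gripper": 1},
  ],
)

```text
clock: 28.8
eef_pos: [471.1, -189.7, 68.0]
eef_rot: [3.142, -0.0, -3.109]
wrist_force: [-0.2, 0.1, -2.8]
finger_gap: 14.0
finger_force: 17.0
```

Emit:
jog_arm(
  commands=[
    {"dx": 0,"dy": 0,"dz": 0.02,"ax": 0,"ay": 0,"az": 0,"gripper": 1},
    {"dx": 0,"dy": 0,"dz": 0.01,"ax": 0,"ay": 0,"az": 0,"gripper": 1},
  ],
)

```text
clock: 29.05
eef_pos: [471.1, -189.7, 66.9]
eef_rot: [3.142, -0.0, -3.109]
wrist_force: [-0.4, -0.3, -3.4]
finger_gap: 13.9
finger_force: 17.0
```

Emit:
jog_arm(
  commands=[
    {"dx": 0,"dy": 0,"dz": 0.01,"ax": 0,"ay": 0,"az": 0,"gripper": 1},
    {"dx": 0,"dy": 0,"dz": 0.01,"ax": 0,"ay": 0,"az": 0,"gripper": 1},
  ],
)

```text
clock: 29.3
eef_pos: [471.1, -189.7, 66.1]
eef_rot: [-3.142, 0.0, -3.109]
wrist_force: [-0.0, -0.5, -3.3]
finger_gap: 13.5
finger_force: 17.0
```

Emit:
jog_arm(
  commands=[
    {"dx": 0,"dy": 0,"dz": 0.015,"ax": 0,"ay": 0,"az": 0,"gripper": 1},
    {"dx": 0,"dy": 0,"dz": 0.01,"ax": 0,"ay": 0,"az": 0,"gripper": 1},
  ],
)

```text
clock: 29.55
eef_pos: [471.1, -189.8, 65.2]
eef_rot: [-3.141, 0.0, -3.109]
wrist_force: [0.3, 1.2, -0.3]
finger_gap: 13.7
finger_force: 17.0
```

Emit:
jog_arm(
  commands=[
    {"dx": 0,"dy": 0,"dz": 0.01,"ax": 0,"ay": 0,"az": 0,"gripper": 1},
    {"dx": 0,"dy": 0,"dz": 0,"ax": 0,"ay": 0,"az": 0,"gripper": 1},
  ],
)

```text
clock: 29.8
eef_pos: [471.2, -189.8, 65.1]
eef_rot: [-3.141, 0.0, -3.109]
wrist_force: [-2.8, 2.0, 5.3]
finger_gap: 13.8
finger_force: 17.0
```

Bottomed at TCP z 65.1, as predicted. Releasing gently and withdrawing straight up.

Emit:
jog_arm(
  commands=[
    {"dx": 0,"dy": 0,"dz": 0,"ax": 0,"ay": 0,"az": 0,"gripper": 0.84},
    {"dx": 0,"dy": 0,"dz": 0,"ax": 0,"ay": 0,"az": 0,"gripper": 0.82},
    {"dx": 0,"dy": 0,"dz": 0,"ax": 0,"ay": 0,"az": 0,"gripper": 0.78},
    {"dx": 0,"dy": 0,"dz": 0,"ax": 0,"ay": 0,"az": 0,"gripper": 0.7},
    {"dx": 0,"dy": 0,"dz": 0,"ax": 0,"ay": 0,"az": 0,"gripper": 0.62},
    {"dx": 0,"dy": 0,"dz": 0,"ax": 0,"ay": 0,"az": 0,"gripper": 0.55},
    {"dx": 0,"dy": 0,"dz": 0,"ax": 0,"ay": 0,"az": 0,"gripper": 0.55},
  ],
  squeeze=6,
)

```text
clock: 30.68
eef_pos: [471.1, -189.8, 64.7]
eef_rot: [-3.142, 0.0, -3.109]
wrist_force: [0.4, 0.9, 0.1]
finger_gap: 42.2
finger_force: 0.0
```

Emit:
jog_arm(
  commands=[
    {"dx": 0,"dy": 0,"dz": -0.1,"ax": 0,"ay": 0,"az": 0,"gripper": 0.55},
    {"dx": 0,"dy": 0,"dz": -0.3,"ax": 0,"ay": 0,"az": 0,"gripper": 0.55},
    {"dx": 0,"dy": 0,"dz": -0.6,"ax": 0,"ay": 0,"az": 0,"gripper": 0.55},
    {"dx": 0,"dy": 0,"dz": -0.8,"ax": 0,"ay": 0,"az": 0,"gripper": 0.55},
    {"dx": 0,"dy": 0,"dz": -0.8,"ax": 0,"ay": 0,"az": 0,"gripper": 0.55},
    {"dx": 0,"dy": 0,"dz": -0.8,"ax": 0,"ay": 0,"az": 0,"gripper": 0.55},
    {"dx": 0,"dy": 0.7,"dz": 0,"ax": 0,"ay": 0,"az": 0,"gripper": 0.55},
    {"dx": 0,"dy": 0.9,"dz": 0,"ax": 0,"ay": 0,"az": 0,"gripper": 0.55},
    {"dx": 0,"dy": 0.9,"dz": 0,"ax": 0,"ay": 0,"az": 0,"gripper": 0.55},
    {"dx": 0,"dy": 0.9,"dz": 0,"ax": 0,"ay": 0,"az": 0,"gripper": 0.55},
  ],
)

```text
clock: 31.92
eef_pos: [466.6, -52.7, 201.7]
eef_rot: [-3.141, 0.001, -3.109]
wrist_force: [0.5, 0.6, -0.7]
finger_gap: 42.5
finger_force: 0.0
```

```bash
python3 - <<'E'
from h import *
from cell import manip
st=manip.read_state();print(st["clock"],st["eef_pos"].round(1),st["wrist_force"].round(1))
C=load()
# expected plate top face rectangle at z=126 (centre 471,-189.8), rows of brightness
for n in C:
    cv2.imwrite(f"pics/{n}_end.png",C[n]["image"][:,:,::-1])
    R=Rn.from_euler('z',.0325);P=R.apply([(a,b,126) for a in(-70,70) for b in(-7,7)])+[471.1,-189.8,0];Q=R.apply([(a,b,z) for a in(-70,70) for b in (7,) for z in(16,)])+[471.1,-189.8,0]
    p=proj(C[n],P);print(n,"top face",p.round(1).tolist(),"bottom",proj(C[n],Q).round(1).tolist())
    im=cv2.GaussianBlur(C[n]["image"],(0,0),.5).astype(int);r,g,b=im[...,0],im[...,1],im[...,2]
    m=(abs(r-g)<9)&(abs(g-b)<24)&(r-b<18)&(g>(140 if n=="scene" else 150))
    u0=int(p[:,0].min())-12
    for v in range(int(p[:,1].min())-8,int(p[:,1].max())+(46 if n=="scene" else 10),2): print(v,''.join('#' if m[v,u] else '.' for u in range(u0,u0+75)))
    print("cols from",u0)
E
```

```text
31.925 [466.6 -52.7 201.7] [ 0.5  0.6 -0.7]
scene top face [[327.5, 144.4], [330.0, 146.9], [282.7, 157.7], [284.8, 160.4]] bottom [[328.4, 177.3], [286.4, 191.3]]
136 ....###########............................................................
138 #######.....................................##.............................
140 ..................................#############............................
142 ..........................###############..................................
144 ...................###############.........................................
146 ...........################.............................###................
148 ......##############..........................#...##########...............
150 ......########.........................################....................
152 .................................###############...........................
154 ..........................###############..................................
156 ...................################........................................
158 ..............##############........................
[... 4109 characters left out ...]
........#####...................#####.........
212 ..............####....................####....................####.........
214 ..............#####...................####.....................###.........
216 ..............####.....................###.....................#...........
218 ...............###.........................................................
220 ...........................................................................
222 ...........................................................................
224 ...........####............................................................
226 ...........................................................................
cols from 352
```

In both views the plate stands upright in the slot: its top edge spans rows 168–218 at about columns 364–369 in the top view, as predicted. Both slabs are in place and the arm is clear.

```bash
python3 -c "
from cell import job
print(job.sign_off())"
```

```text
the job is handed in; nothing more can be done
None
```

The mould stands released on its long edge in the empty rack slot, bottomed and about centred after its rest on the stand, and the job was handed in at about 32 s. Sign-off returned no verdict, so the result rests on my own camera and force checks.

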